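Close up the juice filter

ROBOT

A 6-joint arm with a two-finger parallel gripper is mounted at the origin on the work surface. World frame = base frame: x ahead of the robot, y to its left, z up, the work surface at z = 0. Lengths are in mm, angles in rad, forces in N, time in s.
With the tool pointing down it reaches from about 275 to 750 mm from the base axis. Payload 10.2 kg.
Tool frame: the origin (TCP) lies at the very end of the fingers, on their centre line; the grasp point (between the pads) lies 19 mm behind it (ctrl.tcp_to_grasp is the distance from the TCP to the grasp point, in mm); z points along the fingers, x is the direction in which the jaws open and shut, and the axes are right-handed (so a half turn about z gives the same grasp; the last joint's range is limited). The gripper opens to 85 mm and grips with 20 to 120 N. Pads are 22 mm wide; open, the fingers measure 114 mm over their backs; the gripper's body (76 mm by 85 mm) begins 54 mm behind the grasp point. The pads swing forward as they close: fully open they stand 13 mm farther back than shut.
Start: joints at [0.89, 0.313, 1.498, -0, 1.331, -0.223], TCP at [232.05, 470.939, 231.294] pointing down, gripper open.
Joint ranges: [-2.94, 2.94], [-0.97, 2.17], [0.19, 2.56], [-1.23, 4.37], [0.02, 3.11], [-2.88, 2.88]. Speed limits (rad/s): [2.39, 2.39, 3.01, 3.14, 3.14, 3.14].

INTERFACE

Orientations are given as a unit quaternion [w, x, y, z].
In Python, from rig import monitor, vision, order, ctrl gives the robot as it stands. The module is installed in compiled form; this text tells all that it offers.
- The arm moves only by the shell command python3 -m pendant 'ROWS' [FORCE]. ROWS is JSON, a list that holds one entry, the list of rows, each a list of 5 numbers: the closure, from -1 (fully open) to 1 (shut), then the shift along the world's x, y, z in m, then the turn about the world's z in degrees. In form: [[[fingers, dx, dy, dz, spin], ...]]. A call has 1 to 20 rows; each row is the pose to reach, as a shift and turn from the pose commanded when the call began; what a row does not reach only later rows make up. A row lasts 1/10 s, in which the tool goes at most 50 mm and 8.59 degrees, less where a joint would pass 70% of its speed; a pose out of reach is approached as far as the arm can. A call with a gripper value outside its range is refused whole. The fingers move at their own pace and stop on an object; FORCE is the grip in N (left out, the last holds). Time passes only in rows, so rows that repeat a pose let the fingers close. It gives the time, the measured TCP pose, the force and the opening at its end, in the units of the state.
- monitor.sense(): the state, without advancing time (a new reading comes with each control period).
- vision.capture(name): name is "scene" or "top" or "wrist"; returns (picture, depth): 480x640x3 uint8, red, green, blue; 480x640 float32, mm along the optical axis (not along the pixel's ray), 0 where there is no reading.
- vision.camera_info(name): a dict with "fov_y" (degrees; the focal length in pixels is half the picture's height over the tangent of half this angle, whatever the lens; pixels are square), "cx", "cy" (the principal point, pixels), "distortion" ([k1, k2, p1, p2, k3] as OpenCV has them; the pictures are not rectified), "R" (3x3) and "t" (3): a world point X has camera coordinates R X + t; the wrist camera has in their place "hand_eye" (4x4, takes a point from camera to tool coordinates, whose origin is the TCP and whose axes are the tool frame's). Camera axes: x right, y down, z forward; pixel columns grow to the right and rows downward; lengths in mm; the calibration is good to about 2 mm. A picture is of the moment at which its call begins: read the wrist's pose just before it. camera_info takes no time and is no camera call.
- order.finish_job(): hands the job in, once; it reports no verdict.
The state is a dict: "time_s": time; "joints": joint angles; "dq": joint speeds; "tau": joint torques, N m; "eef_pos": TCP position; "ee_rot": TCP orientation; "force": force on the tool from outside, world axes, zero at the start; "wrist_torque": the same for the moment, N m; "grip_width": opening from 0.0 (shut) to 1.0 (fully open).
Only numpy, scipy, OpenCV 4.12 (cv2) and the standard library are available. Lean on these libraries where they do the work, as an engineer would, in place of code of your own. Each camera call takes 0.05 s, during which the arm holds its last target.

TASK

One washed filter plate is still leaning in the drainer beside the juice filter. Hang it in the gap left in the filter's row of plates, easing its neighbours apart, so that it rests by its lugs on both rails like the others, and let go of it. Then wind the crank clockwise until the moving head has closed up the whole row and snug it by another quarter to half turn, firm but not over-tightened; leave the other things on the counter where they stand.

Things in the scene. Friction and masses are not known exactly. Their poses are not given: they have to be found in the camera images.
- press: plate press of the juice filter, steel, fixed, 345 x 214 mm, 170 high, pump at its far end. Origin: on the worktop below its middle; x along the screw axis from the crank (robot end) to the fixed head, y to the left seen from the crank, z up. The near crosshead with the nut: x -120 to -100, top at z 150. Screw axis: y 0, z 110. All mm, in this frame
- rail_mid (a point): point midway between the two rails, level with their tops (press frame x 0, y 0, z 135). Flat rails, 12 wide, run along press x at y -88 and +88. Plates hang across them by their side lugs and slide along; hung, their lower edges are at z 60 and their tops at z 160 (tab tops 196), centred on y 0 with 7 mm play either way
- fixed_face (a point): middle of the fixed head's inner face (press frame x 90, y 0, z 110); the head is 24 thick, its top at z 170. Six plates closed up solid are 120 deep: x from -30 to 90
- crank (a joint): crank angle a, rad, many turns, grows clockwise seen from the crank end (about press +x); starts at 0 to 4.7. A turn drives the moving head 8 mm to the fixed head: face at press x = -50 + 8a/6.283 mm, meeting the full closed row at about a = 15.7. Friction 0.35 N m (6 N at the grip), stays where left. Past contact the row gives 1 mm per 50 N: quarter turn 100 N (9 N at the grip), half 200 N (11 N)
- grip_mid (a point): middle of the crank's freely revolving black grip, round, 22 diameter, 52 long, parallel to press x, free end to the robot, nothing in front of it. Circles at 55 radius round the screw axis: press frame x = -197 + 8a/6.283, y = -55 sin a, z = 110 + 55 cos a mm for crank angle a. The crank arm is 32 beyond this point (+x), the grip's free end 26 nearer
- pad_face (a point): middle of the moving head's face that meets the plates; a steel plate 150 wide x 100 high x 16 thick, sliding on the rails, pushed by the screw; axes as the press
- pad: the moving head itself; origin at the middle of the face that meets the plates
- spare: the plate still to be hung, white plastic with cream filter sheets, 260 g: 20 thick (x), 150 wide (y), 100 high (z), lowest 14 mm bevelled to an 8 wide edge. Side lugs 12 thick, 25 long, 14 high, undersides 75 above the lower edge. Origin: middle of lower edge; z up the plate. Leans in the drainer, top 30 degrees towards the robot; it goes between plate3 and plate4
- spare_tab (a point): middle of that plate's one grip tab, 12 thick (x) x 50 wide (y) x 36 high, standing on the middle of its top edge: 118 above the lower edge, top at 136. Axes as the plate, z out of the tab's top. In the drainer the plate is free on both sides from 65 above its lower edge up
- plate1: plate of the same size as the spare, hanging on the rails, against the fixed head; it has an ear 22 wide, 18 high at each end of its top edge (62 from the middle). Origin: middle of its lower edge, x through its thickness towards the fixed head, z up.
- plate2: plate of the same size as the spare, hanging on the rails, second from the fixed head; it has a middle tab like the spare's. Origin: middle of its lower edge, x through its thickness towards the fixed head, z up.
- plate3: plate of the same size as the spare, hanging on the rails, third from the fixed head: the gap for the missing plate follows it; it has an ear 22 wide, 18 high at each end of its top edge (62 from the middle). Origin: middle of its lower edge, x through its thickness towards the fixed head, z up. The gap between plate3 and plate4 is 12 to 17 wide at the start, less than a plate; plates slide on the rails at 1 to 2 N each, with slack at both ends
- plate4: plate of the same size as the spare, hanging on the rails, next after the gap, on the crank side; it has an ear 22 wide, 18 high at each end of its top edge (62 from the middle). Origin: middle of its lower edge, x through its thickness towards the fixed head, z up.
- plate5: plate of the same size as the spare, hanging on the rails, last, next to the moving head; it has a middle tab like the spare's. Origin: middle of its lower edge, x through its thickness towards the fixed head, z up.
- drainer: steel drainer, fixed, base 150 x 230 mm, 90 high, that holds the spare plate leaning; it stands left or right of the press. Origin: under its middle; -x towards the robot
- syrup: bystander, leave alone: amber bottle, 64 diameter, 170 high, in a low wooden crate 170 x 230 x 70 on the other side of the press; origin under its middle
- nuts: bystander, leave alone: glass jar, 72 diameter, 100 high, in the same crate; origin under its middle
- milk_jug: bystander, leave alone: steel milk jug, 90 diameter, 95 high; origin under its middle
- mug: bystander, leave alone: white mug, 76 diameter, 85 high; origin under its middle
- tamper: bystander, leave alone: wooden tamper standing upright, 58 diameter, 88 high; origin under its middle
- portafilter: bystander, leave alone: espresso portafilter lying flat, 210 long, 70 diameter head, 40 high; origin under its middle (of the round head)
- sugar_jar: bystander, leave alone: glass jar with wooden lid, 72 diameter, 110 high; origin under its middle
There are look-alikes about, which are no part of the job. What is shaped like the spare but brown is not meant.

How it is judged (in metres and radians):
On the way, in this order (a step that is already met when the one before it is completed fails the run):
1. the spare plate hangs by its lugs on both rails between plate3 and plate4, released, before the moving head presses on the row (x of spare in the frame of plate3 between -0.042 and -0.017 m and x of spare in the frame of plate4 between 0.017 and 0.042 m and z of spare in the frame of press between 0.056 and 0.064 m and y of spare in the frame of press between -0.012 and 0.012 m and angle between the z axis of spare and the z axis of press, either way round below 0.09 rad and angle between the x axis of spare and the x axis of press, either way round below 0.09 rad and z of plate1 in the frame of press between 0.056 and 0.064 m and z of plate2 in the frame of press between 0.056 and 0.064 m and z of plate3 in the frame of press between 0.056 and 0.064 m and z of plate4 in the frame of press between 0.056 and 0.064 m and z of plate5 in the frame of press between 0.056 and 0.064 m and contact force between the fingers and spare below 0.1 N and contact force between pad and plate5 below 3 N), for 0.2 s.
2. the crank has been wound until the moving head presses the closed row together, 50 to 270 N (contact force between pad and plate5 between 50 and 270 N), for 0.2 s.
At the end, for the whole second after the job is handed in: all six plates hang on the rails (within 4 mm of hung height), the spare between plate3 and plate4, centred within 12 mm, square within 5 degrees; the moving head holds the closed row with 50 to 270 N (an eighth to two thirds of a turn past contact), all released and at rest (all of step 2 and x of spare in the frame of plate3 between -0.042 and -0.017 m and x of spare in the frame of plate4 between 0.017 and 0.042 m and z of spare in the frame of press between 0.056 and 0.064 m and y of spare in the frame of press between -0.012 and 0.012 m and angle between the z axis of spare and the z axis of press, either way round below 0.09 rad and angle between the x axis of spare and the x axis of press, either way round below 0.09 rad and z of plate1 in the frame of press between 0.056 and 0.064 m and z of plate2 in the frame of press between 0.056 and 0.064 m and z of plate3 in the frame of press between 0.056 and 0.064 m and z of plate4 in the frame of press between 0.056 and 0.064 m and z of plate5 in the frame of press between 0.056 and 0.064 m and linear speed of each of plate1, plate2, plate3, plate4, plate5, spare below 0.01 m/s); the robot touches nothing.
It fails at once if the row is over-tightened: the moving head presses with more than 400 N (contact force between pad and plate5 above 400 N).
It fails at once if a plate is knocked off the rails or tipped (z of any of plate1, plate2, plate3, plate4, plate5 in the frame of press below 0.045 m or z of any of plate1, plate2, plate3, plate4, plate5 in the frame of press above 0.085 m or angle between any of plate1, plate2, plate3, plate4, plate5's own z axis and vertical above 0.5 rad).
It fails at once if another thing on the counter is moved by more than 30 mm (distance of any of syrup, nuts, milk_jug, mug, tamper, portafilter, sugar_jar from where it was at the start of the episode above 0.03 m).
It also fails if it takes over 72 s, if anything falls off the work surface, if the arm or the gripper's body presses on something with over 40 N, if the wrist force passes 120 N, or if a joint passes its speed limit or range.

## Working session

There is one attempt and no reset: what is moved stays moved. The work goes in short steps, Python scripts to look and compute and a shell command to move; the robot and the scene stay as the last step left them, time stands still between calls to the robot, and variables do not carry over. Pictures are saved under pics/ and viewed, and the job is handed in when it is done.

```bash
ls; mkdir -p pics; python3 - <<'E'
from rig import monitor, vision, order, ctrl
import cv2,json
print(monitor.sense()); print(ctrl.tcp_to_grasp)
for n in ["scene","top","wrist"]:
    p,d=vision.capture(n); cv2.imwrite(f"pics/{n}0.png",p[:,:,::-1]); import numpy as np; np.save(f"pics/{n}0.npy",d)
    print(n,vision.camera_info(n))
E
```

```text
pics
{'time_s': 0.0, 'joints': array([ 8.89600484e-01,  3.13503340e-01,  1.49841346e+00,  1.78678429e-05,
        1.33100579e+00, -2.23403377e-01]), 'dq': array([ 0.00030959, -0.00123828, -0.00122375,  0.000286  , -0.00117113,
       -0.00066694]), 'tau': array([ 4.53948242e-04, -4.12283242e+01, -2.59739792e+01, -1.99386650e-04,
        4.18472802e-03,  2.43898836e-05]), 'eef_pos': array([231.88264988, 470.74004296, 230.71667473]), 'ee_rot': array([ 2.09226201e-04,  8.49108986e-01,  5.28217273e-01, -6.31253390e-04]), 'force': array([-0.60435175,  0.26754928,  0.62275095]), 'wrist_torque': array([ 0.00629651,  0.01714921, -0.01069122]), 'grip_width': 0.9977042970052066}
18.700000000000003
scene {'fov_y': 42.91343279145357, 'cx': 329.86455065932586, 'cy': 219.79504239663157, 'distortion': array([0.01220838, 0.        , 0.        , 0.        , 0.        ]), 'R': array([[ 0.11605535,  0.99312801,  0.01509684],
       [ 0.81127548, -0.08601341, -0.57830251],
       [-0.57302989,  0.07936279, -0.81568272]]), 't': array([  -4.19010162, -363.91196309, 1881.67188078])}
top {'fov_y': 54.534145
[... 166 characters left out ...]
277, -0.99992624, -0.01194196],
       [-0.99851104,  0.00286023, -0.05447504],
       [ 0.05450517,  0.01180364, -0.99844372]]), 't': array([ -42.50197013,  509.43828977, 1191.59022028])}
wrist {'fov_y': 60.6368175721408, 'cx': 324.9496046541839, 'cy': 233.59463865131596, 'distortion': array([0.030126, 0.      , 0.      , 0.      , 0.      ]), 'hand_eye': array([[ 9.99999131e-01, -1.30538841e-03, -1.84730026e-04,
        -5.19702337e-02],
       [ 1.29487206e-03,  9.46118363e-01,  3.23818417e-01,
        -8.23739165e+01],
       [-2.47932339e-04, -3.23818374e-01,  9.46119231e-01,
        -1.43001042e+02],
       [ 0.00000000e+00,  0.00000000e+00,  0.00000000e+00,
         1.00000000e+00]])}
```

View pics/scene0.png

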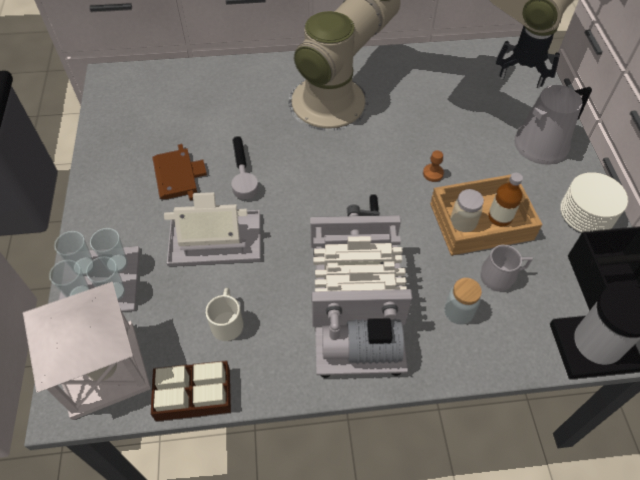

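View pics/top0.png

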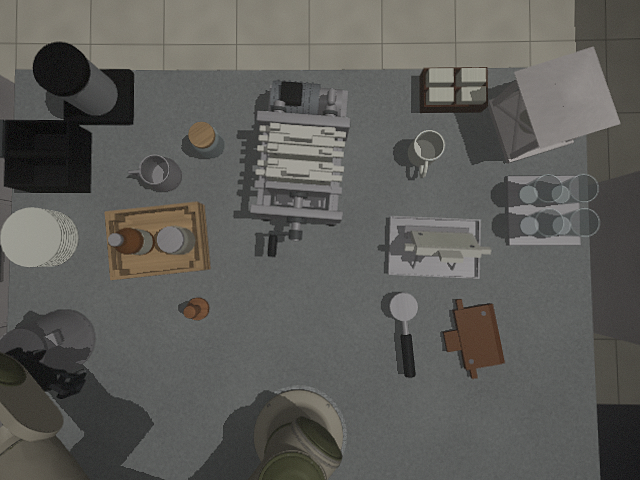

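View pics/wrist0.png

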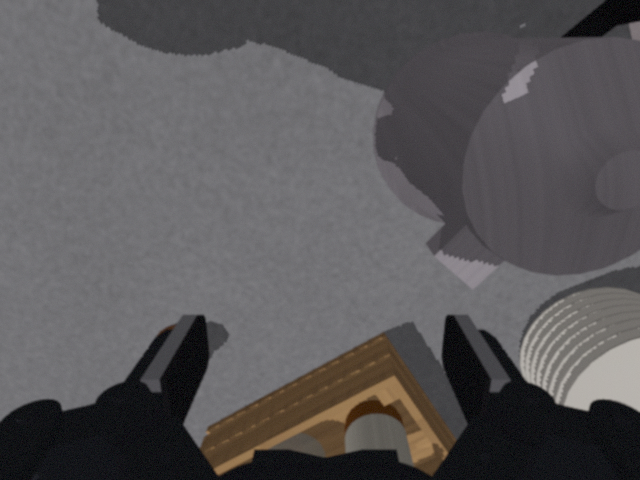

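The top view shows the press around (300,150), crank grip at (272,245). The white spare leans in the drainer around (440,243), with its tab near (448,232); the brown look-alike is at (475,338). Next I'll get coordinates.

```bash
cat > h.py <<'E'
import numpy as np,cv2
from rig import monitor, vision, order, ctrl
from scipy.spatial.transform import Rotation as Ro
def K(i):
    f=240/np.tan(np.radians(i['fov_y']/2)); return np.array([[f,0,i['cx']],[0,f,i['cy']],[0,0,1]])
def world(n,px,z,pose=None):
    """px Nx2, z N depths -> world"""
    i=vision.camera_info(n); u=cv2.undistortPoints(np.float64(px).reshape(-1,1,2),K(i),i['distortion']).reshape(-1,2)
    c=np.c_[u,np.ones(len(u))]*np.reshape(z,(-1,1))
    if n!='wrist': return (c-i['t'])@i['R']
    T=i['hand_eye']; t=c@T[:3,:3].T+T[:3,3]; p,q=pose
    return t@Ro.from_quat([q[1],q[2],q[3],q[0]]).as_matrix().T+p
def ray(n,px,Z,pose=None):
    a=world(n,px,np.full(len(px),100.),pose); b=world(n,px,np.full(len(px),1000.),pose); s=(np.reshape(Z,(-1,))-a[:,2])/(b-a)[:,2]
    return a+(b-a)*s[:,None]
def cloud(n,d,pose=None):
    v,u=np.mgrid[0:480,0:640]; W=world(n,np.c_[u.ravel(),v.ravel()],d.ravel(),pose).reshape(480,640,3); W[d<=0]=np.nan; return W
def cap(n,tag):
    s=monitor.sense(); pose=(s['eef_pos'],s['ee_rot']); p,d=vision.capture(n)
    cv2.imwrite(f'pics/{tag}.png',p[:,:,::-1]); np.savez(f'pics/{tag}.npz',p=p,d=d,pos=pose[0],q=pose[1]); return p,d,pose
E
python3 - <<'E'
from h import *
for n in ['top','scene']:
    d=np.load(f'pics/{n}0.npy'); W=cloud(n,d); np.save(f'pics/{n}W.npy',W)
    im=cv2.imread(f'pics/{n}0.png')
    P=dict(top=[(205,30,500-0,310)],scene=[])[n] if 0 else None
W=np.load('pics/topW.npy')
for u,v in [(300,118),(300,215),(272,240),(272,252),(262,160),(343,160),(302,133),(302,156),(295,180),(448,230),(420,243),(470,243),(435,275),(500,340),(450,220)]:
    print((u,v),W[v,u].round(0))
im=cv2.imread('pics/top0.png'); c=cv2.convertScaleAbs(im[60:290,230:510],alpha=1.5); cv2.imwrite('pics/crop1.png',cv2.resize(c[:,:120],None,fx=5,fy=5)[0:1150][:1100]); 
cv2.imwrite('pics/crop1.png',cv2.resize(c[10:210,10:130],None,fx=4,fy=4)[:600]);cv2.imwrite('pics/crop2.png',cv2.resize(c[140:230,140:280],None,fx=5,fy=5))
E
```

```text
(300, 118) [765. -12. 171.]
(300, 215) [546. -11. 152.]
(272, 240) [490.  58. 109.]
(272, 252) [462.  58. 108.]
(262, 160) [675.  78. 145.]
(343, 160) [ 706. -118.   -3.]
(302, 133) [725. -17. 194.]
(302, 156) [687. -15. 133.]
(295, 180) [629.   2. 137.]
(448, 230) [ 517. -379.   37.]
(420, 243) [ 482. -294.  105.]
(470, 243) [ 482. -412.  105.]
(435, 275) [ 403. -352.    8.]
(500, 340) [ 240. -511.   12.]
(450, 220) [ 545. -394.    4.]
```

View pics/crop1.png

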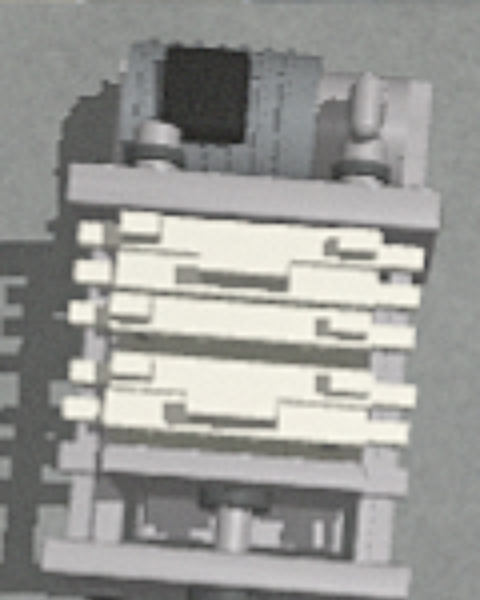

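View pics/crop2.png

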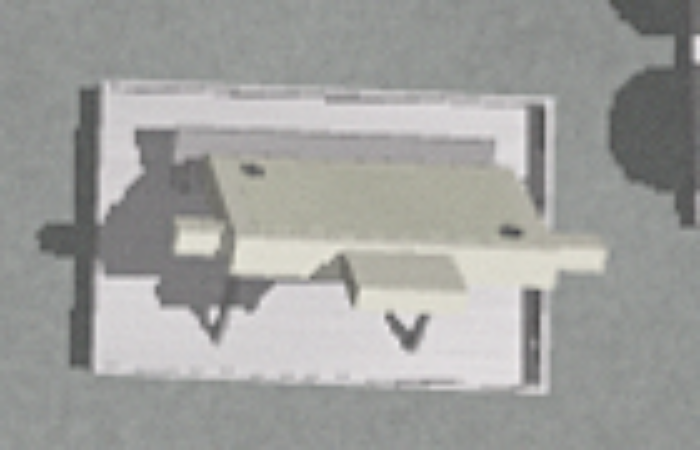

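```bash
python3 - <<'E'
from h import *
W=np.load('pics/topW.npy'); X,Y,Z=np.moveaxis(W,2,0)
def rect(m,name):
    n,l,st,c=cv2.connectedComponentsWithStats(m.astype(np.uint8)); k=1+np.argmax(st[1:,4]); q=W[l==k]
    r=cv2.minAreaRect(q[:,:2].astype(np.float32)); print(name,st[k,4],np.round(r[0],1),np.round(r[1],1),round(r[2],2),'z',np.median(q[:,2]).round(1))
roi=(Y<140)&(Y>-140)&(X>420)&(X<820)
rect(roi&(abs(Z-150)<6)&(X<575),'cross'); rect(roi&(abs(Z-170)<6)&(X>740),'fixed')
rect(roi&(abs(Z-110)<20)&(X<520)&(Y>30),'grip')
# spare tab
im=cv2.imread('pics/top0.png'); 
for z in (60,):
  m=(Y<-230)&(Y>-480)&(X>400)&(X<560)&(Z>z); rect(m,'spare')
np.set_printoptions(linewidth=200)
print(Z[222:262:2,404:492:5].round(0))
print(X[222:262:2,404:492:20].round(0));print(Y[240,404:492:5].round(0))
E
```

```text
cross 795 [552.6  -1.4] [213.2  20.5] 85.39 z 149.2
fixed 1003 [761.8 -17.9] [215.3  32.5] 85.24 z 169.2
grip 252 [481.   50.8] [35.  62.7] 85.12 z 106.1
spare 1725 [ 471.8 -357.7] [201.7  70.8] 87.8 z 113.3
[[  4.  10.   6.   5.   9.  10.   9.   4.   2.  12.   6.  12.   9.   8.   7.  23.   1.   1.]
 [  8.  10.   9.   7.   5.   8.   7.   3.  nan  12.  10.   7.   9.   5.   9.  19.  -2.  -0.]
 [  8.  45.  43.  36.  38.   7.   8.   7.   4.   5.  11.   4.   8.   7.   4.  20.   3.  -7.]
 [  6.  38.  41.  43.  44.  44.  44.  43.  44.  43.  42.  42.  39.   6.   8.  20.   1.   2.]
 [  8.  33.  42.  34.  39.  38.  42.  43.  39.  40.  42.  38.  36.   7.   7.  18.   1.  -2.]
 [  7.  29.  52.  56.  53.  52.  50.  51.  40.  40.  37.  35.  38.   4.   7.  20.  -3.  -5.]
 [ 35.  31.  67.  70.  63.  62.  60.  58.  61.  59.  61.  58.  58.  55.   3.  21.   2.   2.]
 [ 29.  28.  71.  77.  77.  72.  75.  68.  70.  71.  67.  66.  68.  65.   6.  15.  -6.   2.]
 [  8.   9.  88.  79.  86.  87.  85.  78.  78.  77.  79.  80.  75.  74.  71.  20.   0.  -4.]
 [  8.   8.  87.  94.  95.  95.  90.  89.  88.  89.  86
[... 939 characters left out ...]
6.   6.   7.  -3.   4.   0.]]
[[541. 540. 540. 540. 540.]
 [535. 535.  nan 534. 535.]
 [530. 528. 530. 529. 530.]
 [525. 522. 522. 522. 524.]
 [519. 517. 517. 517. 519.]
 [514. 511. 512. 512. 514.]
 [508. 506. 506. 506. 509.]
 [503. 500. 501. 501. 504.]
 [499. 495. 495. 495. 499.]
 [494. 490. 490. 490. 493.]
 [488. 485. 485. 485. 488.]
 [483. 480. 480. 480. 483.]
 [478. 475. 475. 475. 478.]
 [471. 470. 470. 470. 470.]
 [468. 465. 465. 465. 465.]
 [462. 461. 460. 460. 461.]
 [457. 456. 456. 456. 457.]
 [452. 452. 451. 451. 452.]
 [447. 447. 446. 447. 447.]
 [442. 442. 442. 442. 442.]]
[-274. -287. -284. -294. -306. -318. -331. -343. -355. -367. -380. -392. -404. -415. -427. -463. -482. -496.]
```

The press frame comes out at about (661,-10) with yaw -4.6°, and the crank angle at about 4.5. I'll go over the press for a closer wrist view.

```bash
python3 -m pendant '[[[-1,0,0,0.10,0],[-1,0.1,-0.1,0.14,-20],[-1,0.4,-0.45,0.15,-68.4],[-1,0.4,-0.45,0.15,-68.4],[-1,0.4,-0.45,0.15,-68.4],[-1,0.4,-0.45,0.15,-68.4],[-1,0.4,-0.45,0.15,-68.4],[-1,0.4,-0.45,0.15,-68.4],[-1,0.4,-0.45,0.15,-68.4],[-1,0.4,-0.45,0.15,-68.4],[-1,0.4,-0.45,0.15,-68.4],[-1,0.4,-0.45,0.15,-68.4],[-1,0.4,-0.45,0.15,-68.4],[-1,0.4,-0.45,0.15,-68.4],[-1,0.4,-0.45,0.15,-68.4],[-1,0.4,-0.45,0.15,-68.4],[-1,0.4,-0.45,0.15,-68.4],[-1,0.4,-0.45,0.15,-68.4]]]'
python3 - <<'E'
from h import *
p,d,pose=cap('wrist','w1'); print(pose); print(monitor.sense()['joints'].round(2))
E
```

```text
time_s: 1.95
eef_pos: [631.5, 22.1, 381.9]
ee_rot: [0.0, 0.999, -0.04, 0.0]
force: [0.6, 0.2, 0.4]
grip_width: 0.999
(array([631.45604338,  22.10792859, 381.89025014]), array([ 1.39535480e-07,  9.99213522e-01, -3.96513279e-02,  3.30325731e-04]))
[-0.15  0.54  0.78  0.    1.82 -0.07]
```

View pics/w1.png

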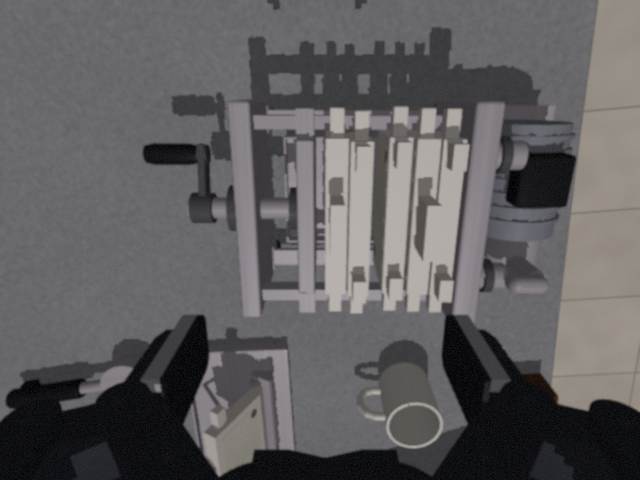

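The press fills the middle of the image: crosshead at column 245, moving head at 305, plates 5, 4, 3, 2, 1 at about 337, 360, 397, 427 and 452, and the gap at about 378. The grip is at (172,153).

```bash
python3 - <<'E'
import cv2
im=cv2.imread('pics/w1.png'); c=cv2.convertScaleAbs(im[90:320,220:500],alpha=1.2); cv2.imwrite('pics/w1c.png',cv2.resize(c,None,fx=2.6,fy=2.6,interpolation=cv2.INTER_CUBIC))
E
```

```text
(no output)
```

View pics/w1c.png

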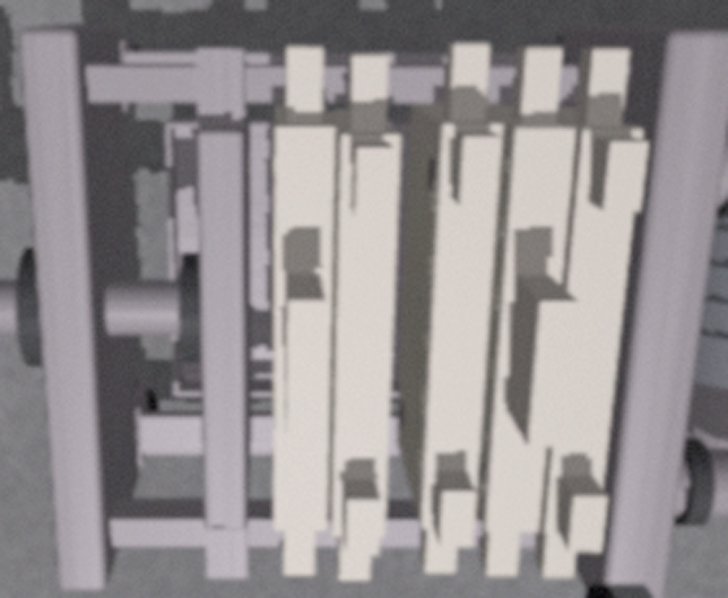

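```bash
cat > meas.py <<'E'
from h import *
import sys
z=np.load('pics/w1.npz'); p=z['p']; pose=(z['pos'],z['q']); g=cv2.GaussianBlur(p,(3,3),0).astype(float).sum(2)/3
th=np.radians(-4.6)
def vedge(r0,r1,c0,c1,sign,Z,name):
    pts=[]
    for r in range(r0,r1,3):
        gr=np.gradient(g[r,c0:c1])*sign; k=int(np.argmax(gr))
        if gr[k]<8 or k==0 or k==len(gr)-1: continue
        a,b,c=gr[k-1:k+2]; pts.append((c0+k+.5*(a-c)/(a-2*b+c),r))
    if len(pts)<4: print(name,'few');return
    Wd=ray('wrist',pts,Z,pose) 
    f=np.polyfit(Wd[:,1],Wd[:,0],1); res=Wd[:,0]-np.polyval(f,Wd[:,1]); ok=abs(res)<2*np.std(res)+.2; f=np.polyfit(Wd[ok,1],Wd[ok,0],1)
    print(name,len(pts),'x at y=-10: %.1f slope deg %.2f rms %.2f'%(np.polyval(f,-10),np.degrees(np.arctan(f[0])),np.std(res[ok])),'px',np.round(np.mean(pts,0),1))
def hedge(c0,c1,r0,r1,sign,Z,name):
    pts=[]
    for c in range(c0,c1,2):
        gr=np.gradient(g[r0:r1,c])*sign; k=int(np.argmax(gr))
        if gr[k]<5 or k==0 or k==len(gr)-1: continue
        pts.append((c,r0+k))
    if len(pts)<3: print(name,'few');return
    Wd=ray('wrist',pts,Z,pose); print(name,len(pts),'mean',np.median(Wd,0).round(1),'px',np.mean(pts,0).round(1))
vedge(175,255,362,380,-1,160,'p4 right'); vedge(175,255,375,398,1,160,'p3 left')
vedge(200,260,345,358,1,160,'p4left'); 
vedge(120,290,224,242,1,150,'cross near'); vedge(120,290,246,266,-1,150,'cross far')
vedge(120,290,462,490,1,170,'fixed inner')
vedge(150,280,290,304,1,160,'pad near'); vedge(150,280,308,322,-1,160,'pad face')
hedge(270,292,105,125,1,135,'railL outer');hedge(270,292,118,140,-1,135,'railL inner')
hedge(265,292,280,298,1,135,'railR inner');hedge(265,292,292,310,-1,135,'railR outer')
hedge(350,370,95,118,1,149,'p4 lugL');hedge(355,362,300,320,-1,149,'p4 lugR');hedge(385,395,300,320,-1,149,'p3 lugR');hedge(395,406,95,118,1,149,'p3 lugL')
hedge(236,250,95,112,1,150,'cross L');hedge(245,258,305,325,-1,150,'cross R')
E
python3 meas.py
```

```text
p4 right 27 x at y=-10: 672.8 slope deg 4.58 rms 0.20 px [371.3 214. ]
p3 left 27 x at y=-10: 685.8 slope deg 4.77 rms 0.06 px [385.2 214. ]
p4left 20 x at y=-10: 652.7 slope deg 4.65 rms 0.07 px [349.2 228.5]
cross near 45 x at y=-10: 544.9 slope deg 4.41 rms 0.38 px [234.4 201.4]
cross far 57 x at y=-10: 563.2 slope deg 4.85 rms 0.08 px [254.3 204. ]
fixed inner 32 x at y=-10: 754.6 slope deg 4.86 rms 0.33 px [469.  168.8]
pad near 33 x at y=-10: 604.2 slope deg 4.66 rms 0.31 px [297.2 214.5]
pad face 44 x at y=-10: 618.9 slope deg 4.77 rms 0.21 px [313.  214.5]
railL outer 11 mean [597.5  94.1 135. ] px [280.  109.1]
railL inner 11 mean [594.7  76.  135. ] px [280.  132.2]
railR inner 14 mean [574.3 -85.5 135. ] px [278. 289.]
railR outer 14 mean [572.8 -98.3 135. ] px [278. 300.]
p4 lugL 10 mean [667.8  87.9 149. ] px [359. 111.]
p4 lugR 4 mean [ 656.  -112.7  149. ] px [358. 313.]
p3 lugR 5 mean [ 688.1 -111.7  149. ] px [389. 310.]
p3 lugL 6 mean [703.6  88.6 149. ] px [400. 106.]
cross L 7 mean [567.  102.9 150. ] px [242. 102.]
cross R 7 mean [ 545.5 -106.6  150. ] px [251. 316.]
```

```bash
python3 -m pendant '[[[-1,-0.18,-0.35,-0.03,2.5],[-1,-0.18,-0.35,-0.03,2.5],[-1,-0.18,-0.35,-0.03,2.5],[-1,-0.18,-0.35,-0.03,2.5],[-1,-0.18,-0.35,-0.03,2.5],[-1,-0.18,-0.35,-0.03,2.5],[-1,-0.18,-0.35,-0.03,2.5],[-1,-0.18,-0.35,-0.03,2.5],[-1,-0.18,-0.35,-0.03,2.5],[-1,-0.18,-0.35,-0.03,2.5],[-1,-0.18,-0.35,-0.03,2.5],[-1,-0.18,-0.35,-0.03,2.5]]]'
python3 - <<'E'
from h import *
p,d,pose=cap('wrist','w2'); print(pose); print(monitor.sense()['joints'].round(2))
c=p[80:400,160:480,::-1]; cv2.imwrite('pics/w2c.png',cv2.resize(cv2.convertScaleAbs(c,alpha=1.2),(800,600) if 0 else (600,600),interpolation=cv2.INTER_CUBIC))
E
```

```text
time_s: 3.2
eef_pos: [452.8, -327.8, 351.7]
ee_rot: [0.0, 1.0, -0.018, 0.0]
force: [-0.2, -0.2, 0.5]
grip_width: 1.004
(array([ 452.75257856, -327.82365865,  351.68276993]), array([ 1.84403571e-04,  9.99845806e-01, -1.75572020e-02,  2.75390545e-04]))
[-0.84  0.34  1.15  0.    1.65 -0.8 ]
```

View pics/w2.png

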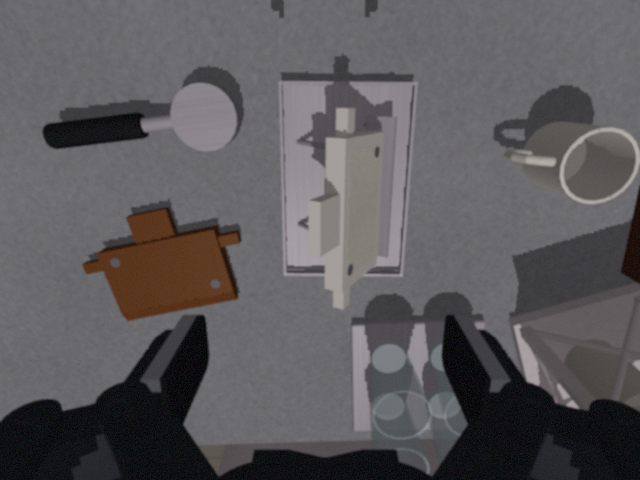

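View pics/w2c.png

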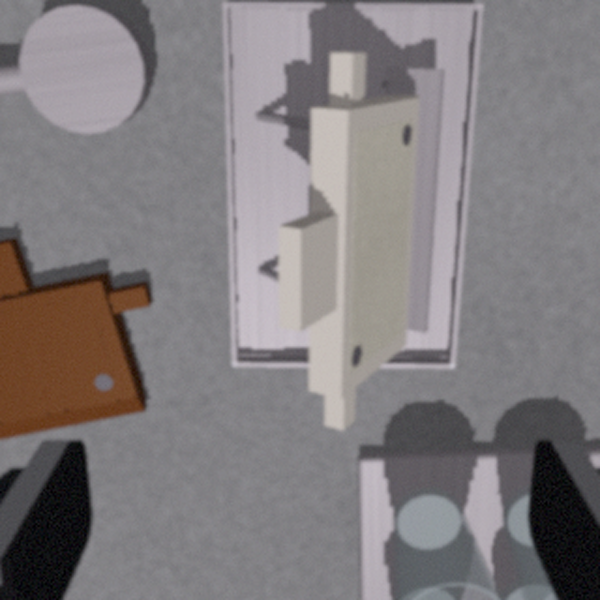

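```bash
python3 - <<'E'
from h import *
z=np.load('pics/w2.npz'); p=z['p'];d=z['d']; pose=(z['pos'],z['q']); W=cloud('wrist',d,pose)
cc=lambda x,y:(x/1.875+160,y/1.875+80)
def fit(poly,name):
    m=np.zeros((480,640),np.uint8); cv2.fillPoly(m,[np.int32([cc(*q) for q in poly])],1); q=W[(m>0)&(d>0)]
    c=np.median(q,0); q=q[np.linalg.norm(q-c,axis=1)<150]; c=q.mean(0); n=np.linalg.svd(q-c)[2][2]; n*=np.sign(n[2]); print(name,len(q),c.round(1),'n',n.round(3),'tilt',np.degrees(np.arccos(n[2])).round(1),'az',np.degrees(np.arctan2(n[1],n[0])).round(1)); return c,n
c1,n1=fit([(306,228),(333,220),(333,300),(306,320)],'tabface')
c2,n2=fit([(353,110),(405,110),(405,335),(353,365)],'plate face')
fit([(316,115),(342,115),(342,180),(316,175)],'plate top')
fit([(285,232),(298,230),(298,318),(285,315)],'tabtop')
for nm,pts,Zg in [('tab edge hi',[(302,230),(302,325)],None),('robot edge',[(281,228),(281,318)],None),('face base',[(337,215),(336,300)],None)]:
    for q in pts:
        u,v=cc(*q); print(nm,(u,v))
        r0=ray('wrist',[(u,v)],[200],pose)[0]; r1=ray('wrist',[(u,v)],[100],pose)[0]; dr=r1-r0
        t=((c1-r0)@n1)/(dr@n1); print('  on tabface plane',(r0+t*dr).round(1))
# lugs
lm=[(347,52),(337,430)]
for q in lm: print('lug', ray('wrist',[cc(*q)],[115],pose).round(1))
E
```

```text
tabface 702 [ 457.3 -355.4  140.5] n [ 0.866 -0.038  0.498] tilt 60.1 az -2.5
plate face 3732 [ 490.4 -351.7   92.3] n [ 0.863 -0.041  0.504] tilt 59.7 az -2.7
plate top 515 [ 464.  -300.5  122.3] n [-0.512  0.02   0.859] tilt 30.8 az 177.7
tabtop 328 [ 444.2 -353.8  154.1] n [-0.552  0.029  0.833] tilt 33.6 az 177.0
tab edge hi (321.06666666666666, 202.66666666666669)
  on tabface plane [ 450.3 -333.3  154.3]
tab edge hi (321.06666666666666, 253.33333333333334)
  on tabface plane [ 448.4 -379.9  154. ]
robot edge (309.8666666666667, 201.6)
  on tabface plane [ 441.5 -328.   170. ]
robot edge (309.8666666666667, 249.6)
  on tabface plane [ 439.5 -369.7  170.3]
face base (339.73333333333335, 194.66666666666669)
  on tabface plane [ 467.2 -334.   124.8]
face base (339.2, 240.0)
  on tabface plane [ 465.6 -378.7  124.1]
lug [[ 474.1 -258.1  115. ]]
lug [[ 464.5 -458.8  115. ]]
```

The spare leans at 30° with yaw -2.5°, and its tab middle is at about (453,-357,136.5). A vertical straddle with TCP z of about 130 clears the plate's top corner. I'll descend and close gently.

```bash
python3 -m pendant '[[[-1,-0.0005,-0.028,-0.05,-0.5],[-1,-0.0005,-0.028,-0.1,-0.5],[-1,-0.0005,-0.028,-0.15,-0.5],[-1,-0.0005,-0.028,-0.19,-0.5],[-1,-0.0005,-0.028,-0.21,-0.5],[-1,-0.0005,-0.028,-0.22,-0.5],[-1,-0.0005,-0.028,-0.22,-0.5],[0.1,-0.0005,-0.028,-0.22,-0.5],[0.1,-0.0005,-0.028,-0.22,-0.5],[0.1,-0.0005,-0.028,-0.22,-0.5],[0.1,-0.0005,-0.028,-0.22,-0.5]]]' 20
python3 - <<'E'
from h import *
p,d,pose=cap('wrist','w3'); print(pose)
p,d,pose=cap('scene','s3'); cv2.imwrite('pics/s3c.png',cv2.resize(p[130:330,100:350,::-1],(750,600)))
E
```

```text
time_s: 4.35
eef_pos: [451.7, -357.2, 132.0]
ee_rot: [0.0, 1.0, -0.023, 0.0]
force: [0.5, -0.5, -0.4]
grip_width: 0.452
(array([ 451.71894346, -357.2410502 ,  131.95770838]), array([ 4.30547610e-04,  9.99736922e-01, -2.29294005e-02,  3.80766233e-04]))
```

View pics/w3.png

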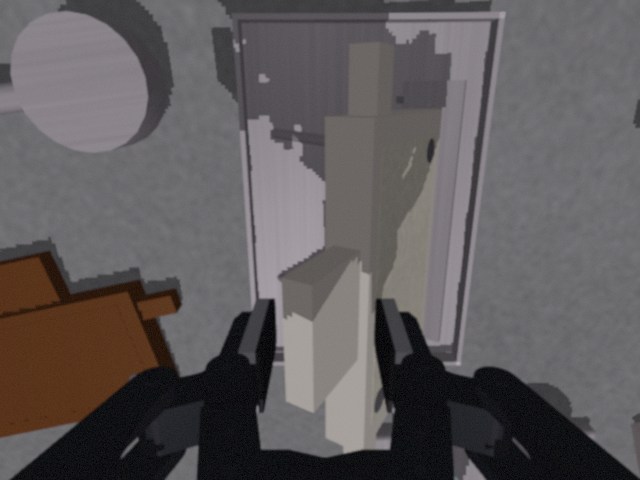

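View pics/s3c.png

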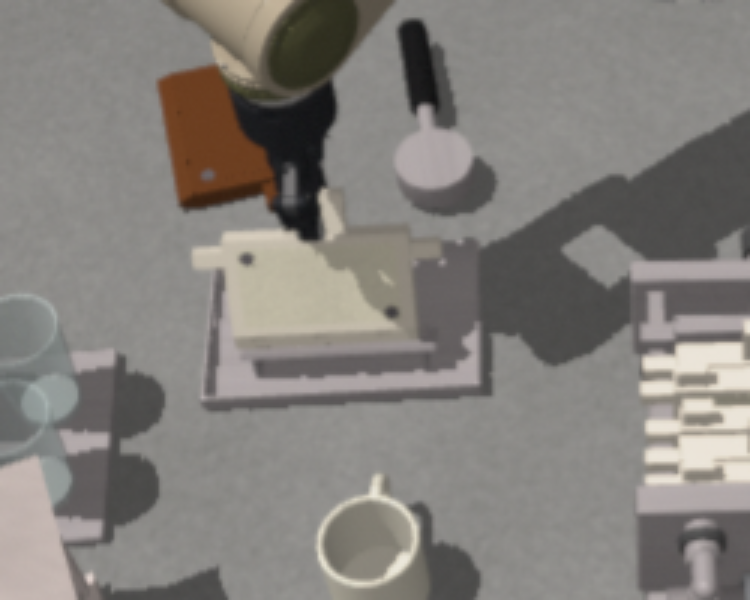

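The fingers straddle the tab centrally (tab columns 285–360, finger tips 265 and 385). I'll close at 20 N.

```bash
python3 -m pendant '[[[0.4,0,0,0,0],[0.6,0,0,0,0],[0.6,0,0,0,0],[1,0,0,0,0],[1,0,0,0,0]]]' 20
python3 - <<'E'
from h import *
p,d,pose=cap('scene','s4'); cv2.imwrite('pics/s4c.png',cv2.resize(p[130:330,100:350,::-1],(750,600)))
print(monitor.sense()['grip_width'],monitor.sense()['force'])
E
```

```text
time_s: 4.95
eef_pos: [451.7, -357.2, 131.6]
ee_rot: [0.0, 1.0, -0.023, 0.0]
force: [0.7, -0.7, 4.1]
grip_width: 0.266
0.266059659096049 [-0.60573022  0.45045109  4.49025881]
```

View pics/s4c.png

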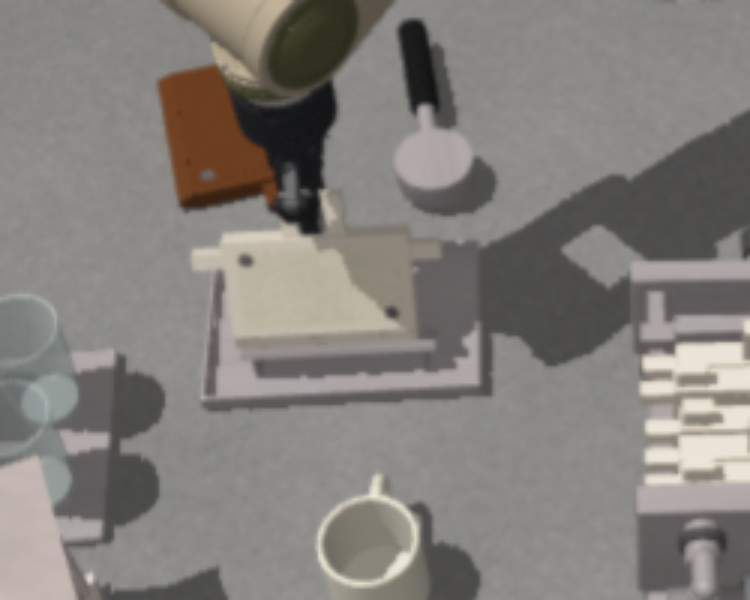

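Held diagonally at about 22 mm opening. I'll lift along the plate's own plane.

```bash
python3 -m pendant '[[[1,-0.005,0,0.009,0],[1,-0.01,0,0.017,0],[1,-0.015,0,0.026,0],[1,-0.02,0,0.035,0],[1,-0.025,0,0.043,0],[1,-0.03,0,0.052,0],[1,-0.035,0,0.061,0],[1,-0.04,0,0.07,0],[1,-0.045,0,0.078,0],[1,-0.045,0,0.1,0],[1,-0.045,0,0.12,0],[1,-0.045,0,0.14,0],[1,-0.045,0,0.14,0]]]' 20
python3 - <<'E'
from h import *
p,d,pose=cap('scene','s5'); cv2.imwrite('pics/s5c.png',cv2.resize(p[130:330,100:350,::-1],(750,600)))
p,d,pose=cap('wrist','w5')
print(monitor.sense()['grip_width'],monitor.sense()['force'])
E
```

```text
time_s: 6.3
eef_pos: [406.6, -357.7, 273.8]
ee_rot: [0.002, 1.0, -0.023, 0.001]
force: [0.4, -0.4, -3.2]
grip_width: 0.138
0.136904947851411 [-0.12587802  0.78794321 -3.93333132]
```

View pics/s5c.png

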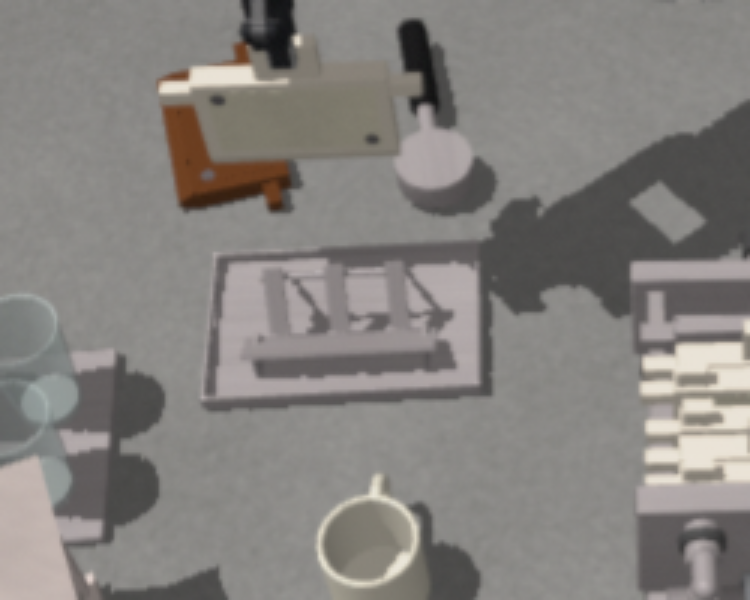

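View pics/w5.png

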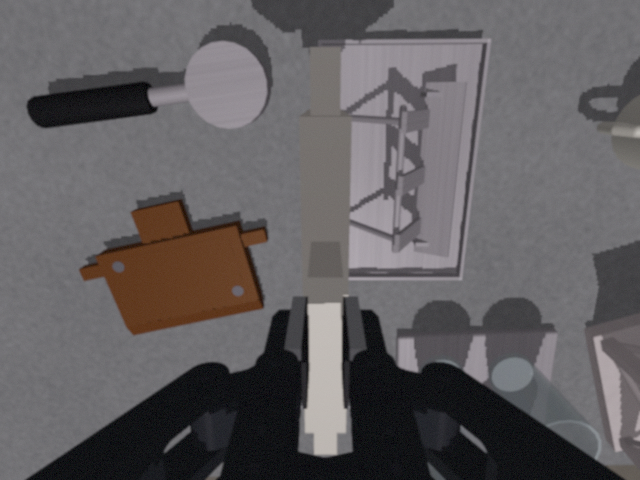

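The plate has swung upright and flush (opening 11.7 mm). I'll tighten the grip, measure it in hand, then carry it over.

```bash
python3 -m pendant '[[[1,0,0,0.03,0],[1,0,0,0.064,0],[1,0.2725,0.345,0.064,-2.2],[1,0.2725,0.345,0.064,-2.2],[1,0.2725,0.345,0.064,-2.2],[1,0.2725,0.345,0.064,-2.2],[1,0.2725,0.345,0.064,-2.2],[1,0.2725,0.345,0.064,-2.2],[1,0.2725,0.345,0.064,-2.2],[1,0.2725,0.345,0.064,-2.2],[1,0.2725,0.345,0.064,-2.2],[1,0.2725,0.345,0.064,-2.2],[1,0.2725,0.345,0.064,-2.2],[1,0.2725,0.345,0.064,-2.2],[1,0.2725,0.345,0.064,-2.2],[1,0.2725,0.345,0.064,-2.2]]]' 60
python3 - <<'E'
from h import *
p,d,pose=cap('wrist','w6'); print(pose)
print(monitor.sense()['grip_width'],monitor.sense()['force'],monitor.sense()['joints'].round(2))
W=cloud('wrist',d,pose)
np.set_printoptions(linewidth=180,suppress=True)
for r in range(120,290,10): print(r,[tuple(W[r,c].round(0)) for c in (310,325,340)])
E
```

```text
time_s: 8.0
eef_pos: [678.7, -13.0, 335.7]
ee_rot: [0.0, 0.999, -0.043, 0.0]
force: [-0.5, -0.3, -3.0]
grip_width: 0.123
(array([678.67824496, -13.01911387, 335.67073691]), array([ 7.36932238e-05,  9.99083265e-01, -4.28089558e-02,  1.32661730e-04]))
0.11922005168725265 [ 0.05016012  0.49137307 -2.86432277] [-0.19  0.67  0.69 -0.    1.78 -0.11]
120 [(np.float64(680.0), np.float64(60.0), np.float64(318.0)), (np.float64(686.0), np.float64(60.0), np.float64(317.0)), (np.float64(692.0), np.float64(59.0), np.float64(317.0))]
130 [(np.float64(680.0), np.float64(57.0), np.float64(318.0)), (np.float64(686.0), np.float64(56.0), np.float64(318.0)), (np.float64(691.0), np.float64(56.0), np.float64(317.0))]
140 [(np.float64(680.0), np.float64(53.0), np.float64(317.0)), (np.float64(685.0), np.float64(52.0), np.float64(317.0)), (np.float64(691.0), np.float64(52.0), np.float64(317.0))]
150 [(np.float64(679.0), np.float64(49.0), np.float64(318.0)), (np.float64(685.0), np.float64(49.0), np.float64(317.0)), (np.float64(691.0), np.float64(48.0), np.float64(318.0))]
160 [(np.float64(679.0), np.float64(45
[... 1582 characters left out ...]
64(676.0), np.float64(12.0), np.float64(328.0)), (np.float64(682.0), np.float64(11.0), np.float64(328.0)), (np.float64(688.0), np.float64(7.0), np.float64(317.0))]
260 [(np.float64(676.0), np.float64(12.0), np.float64(339.0)), (np.float64(682.0), np.float64(11.0), np.float64(338.0)), (np.float64(687.0), np.float64(11.0), np.float64(338.0))]
270 [(np.float64(677.0), np.float64(12.0), np.float64(348.0)), (np.float64(682.0), np.float64(11.0), np.float64(347.0)), (np.float64(687.0), np.float64(11.0), np.float64(348.0))]
280 [(np.float64(677.0), np.float64(11.0), np.float64(353.0)), (np.float64(682.0), np.float64(10.0), np.float64(353.0)), (np.float64(687.0), np.float64(10.0), np.float64(353.0))]
```

View pics/w6.png

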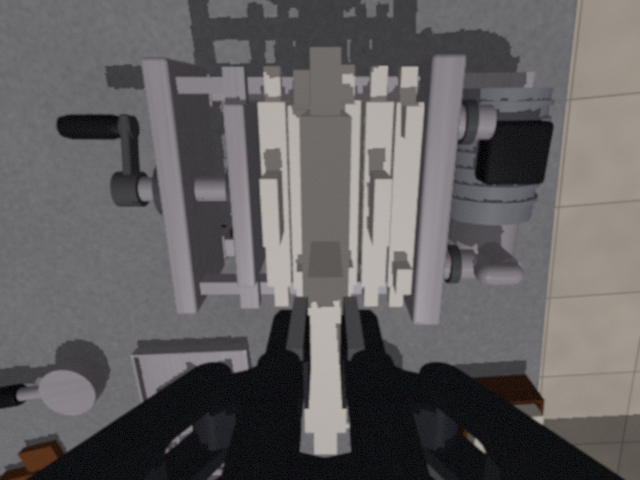

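```bash
sed -e 's/w1.npz/w6.npz/' -e '/^vedge/d' -e '/^hedge/d' meas.py > m6.py; cat >> m6.py <<'E'
print('spare:'); vedge(125,240,290,308,-1,317.3,'sp left');vedge(125,240,342,358,1,317.3,'sp right')
vedge(125,240,292,308,1,317.3,'sp left+');vedge(125,240,342,358,-1,317.3,'sp right-')
hedge(316,336,40,60,-1,306,'sp lugL')
hedge(312,338,230,256,-1,317,'tab base')
vedge(110,270,160,190,-1,150,'cross far');vedge(110,270,400,428,1,170,'fixed inner');vedge(120,280,240,256,-1,160,'pad face')
vedge(170,250,282,297,1,160,'p4 left');vedge(170,250,355,372,-1,160,'p3 right')
hedge(180,215,70,90,1,135,'railL o');hedge(205,228,272,290,1,135,'railR i');hedge(205,228,282,303,-1,135,'railR o')
E
python3 m6.py; python3 - <<'E'
import cv2
im=cv2.imread('pics/w6.png'); c=cv2.convertScaleAbs(im[40:320,150:450],alpha=1.2); cv2.imwrite('pics/w6c.png',cv2.resize(c,None,fx=2.1,fy=2.1))
E
```

```text
spare:
sp left 39 x at y=-10: 670.0 slope deg 4.96 rms 0.03 px [300.2 182. ]
sp right 39 x at y=-10: 689.8 slope deg 4.99 rms 0.02 px [349.8 182. ]
sp left+ few
sp right- few
sp lugL few
tab base 9 mean [682.1  11.2 317. ] px [325.3 241. ]
cross far 43 x at y=-10: 563.5 slope deg 4.91 rms 0.06 px [180.3 173. ]
fixed inner 53 x at y=-10: 751.7 slope deg -0.50 rms 5.20 px [418.  190.5]
pad face 52 x at y=-10: 619.3 slope deg 4.78 rms 0.05 px [249.  196.5]
p4 left 10 x at y=-10: 647.9 slope deg 3.41 rms 3.36 px [286.4 224. ]
p3 right 27 x at y=-10: 706.6 slope deg 4.69 rms 0.39 px [358.5 209. ]
railL o 18 mean [588.9  90.2 135. ] px [197.   75.9]
railR i 12 mean [572.8 -85.7 135. ] px [216. 282.]
railR o 12 mean [570.7 -97.8 135. ] px [216. 294.]
```

View pics/w6c.png

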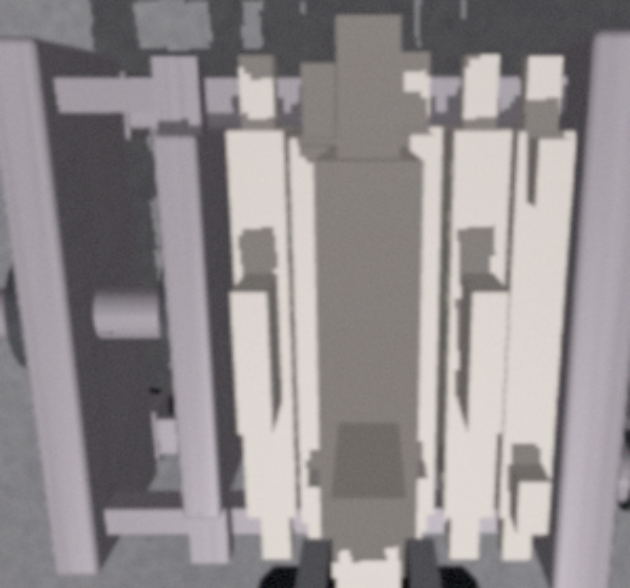

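The spare sits at x 679.9 with yaw -4.97°, and the gap centre is at 679.6 with yaw -4.8°. Its lower edge is 118 mm below the TCP. I'll shift 1 mm in y and descend to just above the neighbours.

```bash
python3 -m pendant '[[[1,-0.0003,0.001,-0.02,0.2],[1,-0.0003,0.001,-0.04,0.2],[1,-0.0003,0.001,-0.053,0.2],[1,-0.0003,0.001,-0.058,0.2],[1,-0.0003,0.001,-0.061,0.2],[1,-0.0003,0.001,-0.064,0.2],[1,-0.0003,0.001,-0.067,0.2],[1,-0.0003,0.001,-0.067,0.2]]]' 60
python3 - <<'E'
from h import *
p,d,pose=cap('scene','s7'); cv2.imwrite('pics/s7c.png',cv2.resize(p[180:360,270:440,::-1],(560,600),interpolation=cv2.INTER_CUBIC)); print(monitor.sense()['force'],pose)
cap('wrist','w7')
E
```

```text
time_s: 8.85
eef_pos: [679.0, -11.1, 268.9]
ee_rot: [0.0, 0.999, -0.04, 0.001]
force: [0.8, -0.2, -0.2]
grip_width: 0.124
[-0.43377915 -0.05267612 -0.11235732] (array([678.95608316, -11.12355213, 268.89260775]), array([ 7.20189669e-05,  9.99182668e-01, -4.04160335e-02,  7.30943190e-04]))
```

View pics/s7c.png

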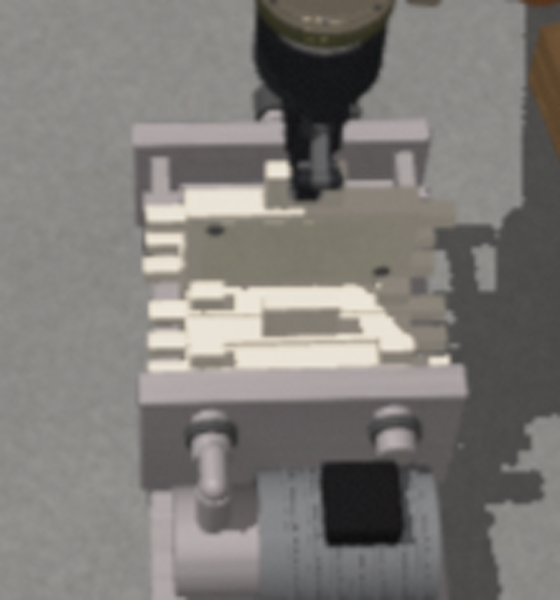

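View pics/w7.png

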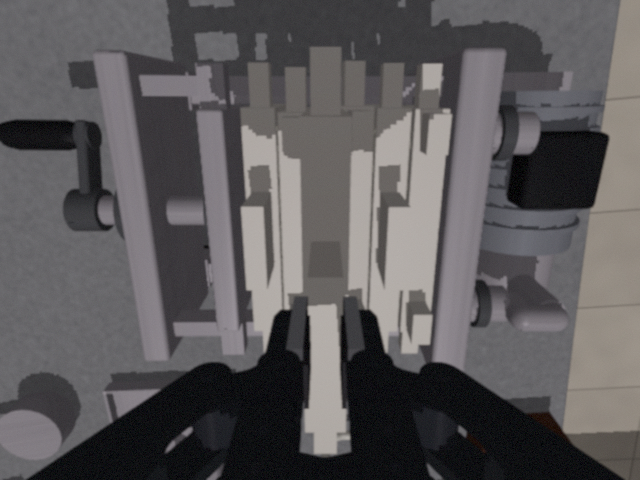

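The force has dropped by about 3 N at lower edge z≈150. The bevel is in the gap and wedging symmetrically, so I'll continue slowly.

```bash
python3 -m pendant '[[[1,0,0,-0.002,0],[1,0,0,-0.004,0],[1,0,0,-0.006,0],[1,0,0,-0.008,0],[1,0,0,-0.01,0],[1,0,0,-0.01,0]]]' 60
python3 - <<'E'
from h import *
p,d,pose=cap('wrist','w8'); print(monitor.sense()['force'],pose)
E
```

```text
time_s: 9.55
eef_pos: [678.6, -11.0, 258.0]
ee_rot: [-0.0, 0.999, -0.04, -0.0]
force: [0.0, 0.3, 0.5]
grip_width: 0.12
[-0.73589635 -0.90030009  1.52124065] (array([678.60849365, -11.04489767, 257.96201816]), array([-2.59876556e-05,  9.99183762e-01, -4.03942960e-02, -3.30238176e-04]))
```

View pics/w8.png

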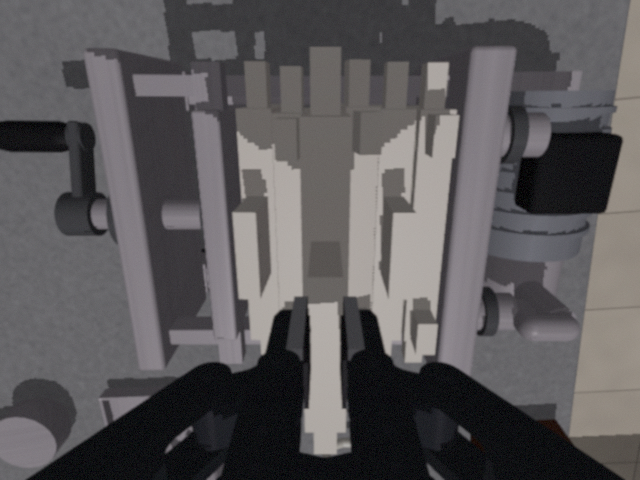

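Both neighbours have been eased apart and stay parallel. Continuing down to just above the rails.

```bash
python3 -m pendant '[[[1,0,0,-0.006,0],[1,0,0,-0.012,0],[1,0,0,-0.018,0],[1,0,0,-0.024,0],[1,0,0,-0.03,0],[1,0,0,-0.036,0],[1,0,0,-0.042,0],[1,0,0,-0.048,0],[1,0,0,-0.054,0],[1,0,0,-0.06,0],[1,0,0,-0.066,0],[1,0,0,-0.07,0],[1,0,0,-0.07,0],[1,0,0,-0.07,0]]]' 60
python3 - <<'E'
from h import *
p,d,pose=cap('wrist','w9'); print(monitor.sense()['force'],pose)
W=cloud('wrist',d,pose); print('spare top',np.nanmedian(W[130:230,308:342,2]), 'p3 top',np.nanmedian(W[170:250,355:370,2]),'p4 top',np.nanmedian(W[170:250,280,2]))
p,d,pose=cap('scene','s9'); cv2.imwrite('pics/s9c.png',cv2.resize(p[180:360,270:440,::-1],(560,600),interpolation=cv2.INTER_CUBIC))
E
```

```text
time_s: 11.0
eef_pos: [678.4, -11.0, 187.7]
ee_rot: [-0.0, 0.999, -0.04, -0.001]
force: [2.0, -0.2, -2.7]
grip_width: 0.124
[ 1.93512755  0.09520847 -4.37749224] (array([678.35799094, -11.00968049, 187.74973087]), array([-8.02495169e-05,  9.99184460e-01, -4.03694153e-02, -8.47677569e-04]))
spare top 169.28432041082138 p3 top 160.42952925877557 p4 top 160.84938809346932
```

View pics/w9.png

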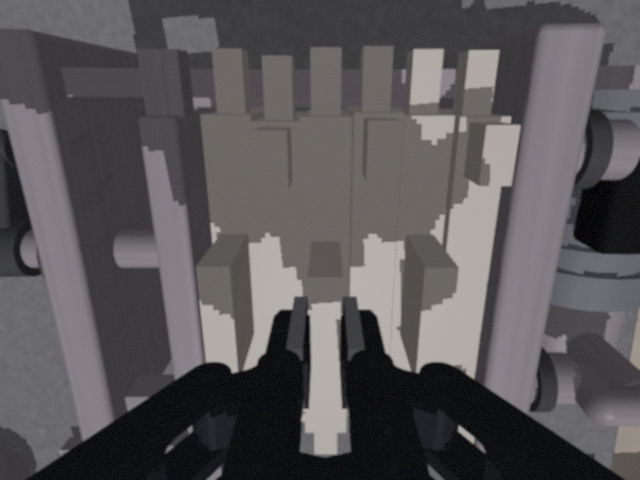

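View pics/s9c.png

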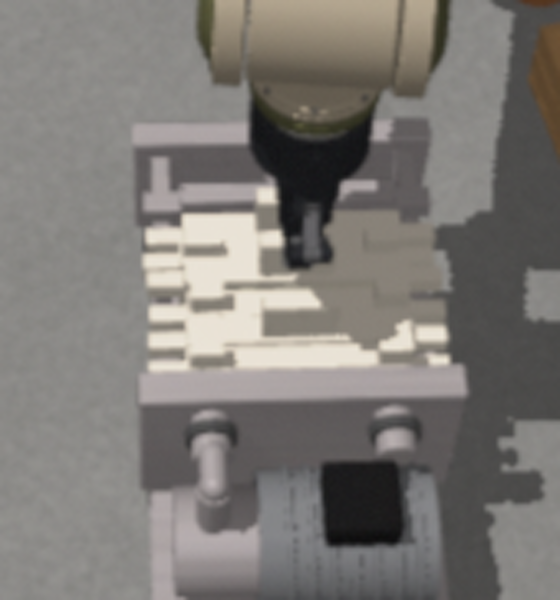

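The spare's top is at z 169.3 against 160.5 for its neighbours, so another 8.5 mm. Then I'll open only a little, because the tabs of plates 2 and 5 are close, and withdraw.

```bash
python3 -m pendant '[[[1,0,0,-0.004,0],[1,0,0,-0.007,0],[1,0,0,-0.0085,0],[1,0,0,-0.0085,0],[1,0,0,-0.0085,0]]]' 60
python3 - <<'E'
from h import *
p,d,pose=cap('wrist','w10'); print(monitor.sense()['force'],pose)
W=cloud('wrist',d,pose); print('spare top',np.nanmedian(W[130:230,308:342,2]))
E
python3 -m pendant '[[[0.5,0,0,0,0],[0.5,0,0,0,0],[0.5,0,0,0,0],[0.5,0,0,0,0],[0.5,0,0,0,0]]]' 60
python3 - <<'E'
from h import *
p,d,pose=cap('wrist','w11'); print(monitor.sense()['force'],monitor.sense()['grip_width'])
W=cloud('wrist',d,pose); print('spare top',np.nanmedian(W[130:230,308:342,2]))
E
```

```text
time_s: 11.6
eef_pos: [678.6, -11.1, 179.7]
ee_rot: [-0.0, 0.999, -0.04, -0.0]
force: [-0.5, 0.4, -2.9]
grip_width: 0.118
[-0.07309123  0.17076138 -2.99914159] (array([678.60093651, -11.0516611 , 179.72612559]), array([-2.56500554e-05,  9.99183884e-01, -4.03916619e-02, -2.79235234e-04]))
spare top 161.2422484270865
time_s: 12.15
eef_pos: [678.8, -11.1, 179.9]
ee_rot: [0.0, 0.999, -0.04, 0.0]
force: [-0.1, -0.2, -0.1]
grip_width: 0.248
[ 0.23281769  0.01478561 -0.04646393] 0.24924505615864076
spare top 160.39376513178348
```

View pics/w11.png

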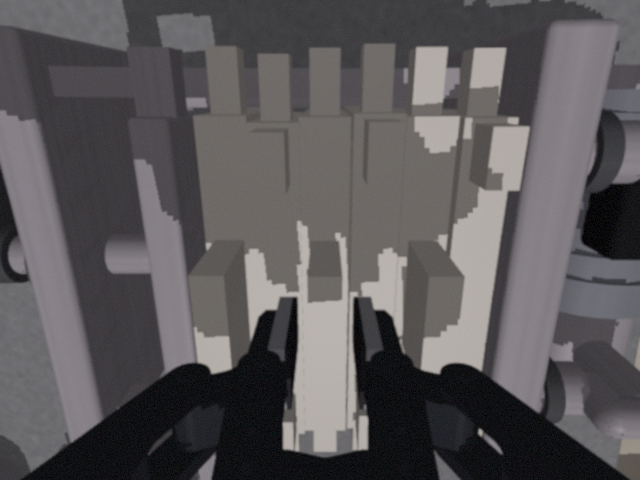

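Released and hanging at 160.4. I'll withdraw upward, turn the wrist 90°, and go look at the crank.

```bash
python3 -m pendant '[[[0.5,0,0,0.02,0],[0.5,0,0,0.06,0],[0.5,0,0,0.11,0],[0.5,0,0,0.16,0],[-1,-0.24,0.06,0.13,90],[-1,-0.24,0.06,0.13,90],[-1,-0.24,0.06,0.13,90],[-1,-0.24,0.06,0.13,90],[-1,-0.24,0.06,0.13,90],[-1,-0.24,0.06,0.13,90],[-1,-0.24,0.06,0.13,90],[-1,-0.24,0.06,0.13,90],[-1,-0.24,0.06,0.13,90],[-1,-0.24,0.06,0.13,90],[-1,-0.24,0.06,0.13,90],[-1,-0.24,0.06,0.13,90],[-1,-0.24,0.06,0.13,90]]]'
python3 - <<'E'
from h import *
p,d,pose=cap('wrist','w12'); print(pose,monitor.sense()['joints'].round(2))
cap('top','t12')
im=cv2.imread('pics/t12.png'); cv2.imwrite('pics/t12c.png',cv2.resize(cv2.convertScaleAbs(im[70:270,230:360],alpha=1.5),None,fx=3,fy=3))
E
```

```text
time_s: 13.9
eef_pos: [438.7, 48.9, 309.9]
ee_rot: [0.0, 0.736, 0.677, 0.0]
force: [0.7, -0.2, 0.2]
grip_width: 0.997
(array([438.72687601,  48.9436865 , 309.88224127]), array([7.53127192e-05, 7.35996983e-01, 6.76984808e-01, 6.20610740e-05])) [-0.16  0.08  1.58  0.    1.48 -1.64]
```

View pics/w12.png

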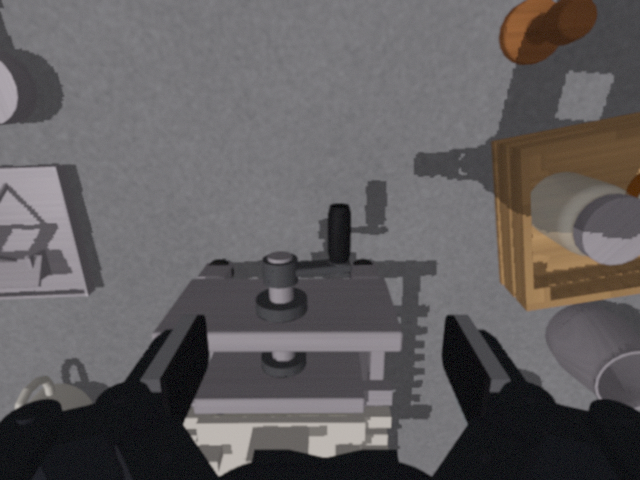

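View pics/t12c.png

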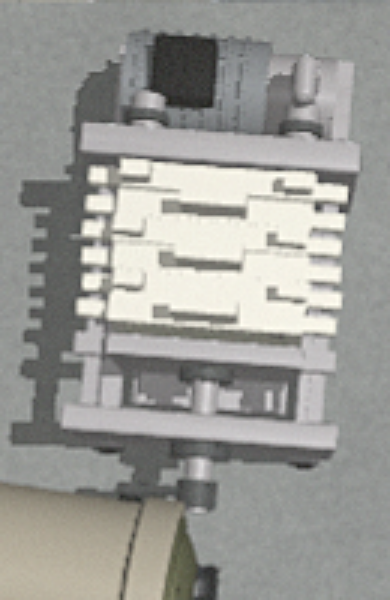

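The six plates hang in a row. In the wrist view the grip runs (339,205)→(340,262) and the hub is at (280,270).

```bash
python3 - <<'E'
from h import *
z=np.load('pics/w12.npz'); p=z['p'];d=z['d'];pose=(z['pos'],z['q']); W=cloud('wrist',d,pose)
m=((p.max(2)<45)).astype(np.uint8); m[:195]=0;m[268:]=0;m[:,:320]=0;m[:,:][:,362:]=0
n,l,st,c=cv2.connectedComponentsWithStats(m); k=1+np.argmax(st[1:,4]); print(st[k])
q=W[(l==k)]; q=q[(q[:,2]>60)&(q[:,2]<140)]; print(len(q),np.median(q,0),np.percentile(q[:,2],[5,50,95]))
O=np.array([663.4,-10.7]); t=np.radians(-4.75); ex=np.array([np.cos(t),np.sin(t)]); ey=np.array([-ex[1],ex[0]])
for r in range(203,266,6):
    cs=np.where(l[r]==k)[0]
    if len(cs)==0: continue
    a,b=cs[0],cs[-1]; zz=np.nanmedian(W[r,a+3:b-2,2]); 
    e=ray('wrist',[(a-.5,r),(b+.5,r)],[zz-9]*2,pose)[:,:2]-O
    print(r,a,b,'ztop %.1f'%zz,'pressx',(e@ex).round(1),'y',(e@ey).round(1))
E
```

```text
[ 320  204   31   63 1299]
1289 [476.8766199   57.2189443  106.86587316] [101.30005662 106.86587316 109.32420204]
209 330 348 ztop 106.2 pressx [-212.8 -212.8] y [44.4 61.5]
215 329 349 ztop 108.0 pressx [-207.7 -207.7] y [43.5 62.3]
221 328 349 ztop 108.6 pressx [-202.3 -202.3] y [42.6 62.4]
227 328 349 ztop 107.7 pressx [-196.3 -196.3] y [42.6 62.6]
233 328 349 ztop 108.1 pressx [-190.7 -190.7] y [42.6 62.6]
239 328 349 ztop 107.8 pressx [-184.8 -184.8] y [42.6 62.8]
245 328 349 ztop 107.9 pressx [-179.  -178.9] y [42.6 62.9]
251 328 349 ztop 108.4 pressx [-173.3 -173.2] y [42.6 62.9]
257 330 348 ztop 107.7 pressx [-167. -167.] y [44.5 62.1]
263 320 347 ztop 104.7 pressx [-159.7 -159.6] y [35.1 61.5]
```

```bash
python3 - <<'E'
from h import *
z=np.load('pics/w12.npz'); p=z['p'];d=z['d'];pose=(z['pos'],z['q']); W=cloud('wrist',d,pose)
O=np.array([663.4,-10.7]); t=np.radians(-4.75); R=np.array([[np.cos(t),-np.sin(t)],[np.sin(t),np.cos(t)]])
for r in range(248,300,4):
    print(r,[tuple(np.r_[(W[r,c,:2]-O)@R,W[r,c,2]].round(0)) for c in (268,280,292,310,325)])
c=p[190:310,240:370,::-1]; cv2.imwrite('pics/w12c.png',cv2.resize(cv2.convertScaleAbs(c,alpha=1.8),None,fx=5,fy=5,interpolation=cv2.INTER_CUBIC))
E
```

```text
248 [(np.float64(-139.0), np.float64(-27.0), np.float64(1.0)), (np.float64(-138.0), np.float64(-13.0), np.float64(-1.0)), (np.float64(-138.0), np.float64(1.0), np.float64(-1.0)), (np.float64(-138.0), np.float64(23.0), np.float64(0.0)), (np.float64(-138.0), np.float64(40.0), np.float64(-0.0))]
252 [(np.float64(-133.0), np.float64(-27.0), np.float64(0.0)), (np.float64(-174.0), np.float64(-1.0), np.float64(103.0)), (np.float64(-133.0), np.float64(1.0), np.float64(0.0)), (np.float64(-134.0), np.float64(23.0), np.float64(1.0)), (np.float64(-133.0), np.float64(40.0), np.float64(1.0))]
256 [(np.float64(-174.0), np.float64(-11.0), np.float64(113.0)), (np.float64(-174.0), np.float64(0.0), np.float64(114.0)), (np.float64(-170.0), np.float64(10.0), np.float64(105.0)), (np.float64(-128.0), np.float64(22.0), np.float64(0.0)), (np.float64(-128.0), np.float64(40.0), np.float64(-1.0))]
260 [(np.float64(-172.0), np.float64(-10.0), np.float64(117.0)), (np.float64(-174.0), np.float64(1.0), np.float64(122.0)), (np.float64(-171.0), np.float64(11.0), np.float64(115.0)), (np.float64(-123.0), np.float64(22.
[... 2065 characters left out ...]
119.0), np.float64(25.0), np.float64(67.0)), (np.float64(-119.0), np.float64(40.0), np.float64(67.0))]
292 [(np.float64(-132.0), np.float64(-14.0), np.float64(100.0)), (np.float64(-143.0), np.float64(-0.0), np.float64(121.0)), (np.float64(-138.0), np.float64(10.0), np.float64(112.0)), (np.float64(-120.0), np.float64(25.0), np.float64(77.0)), (np.float64(-120.0), np.float64(40.0), np.float64(77.0))]
296 [(np.float64(-132.0), np.float64(-13.0), np.float64(108.0)), (np.float64(-138.0), np.float64(-0.0), np.float64(121.0)), (np.float64(-134.0), np.float64(10.0), np.float64(113.0)), (np.float64(-120.0), np.float64(25.0), np.float64(86.0)), (np.float64(-119.0), np.float64(40.0), np.float64(85.0))]
```

View pics/w12c.png

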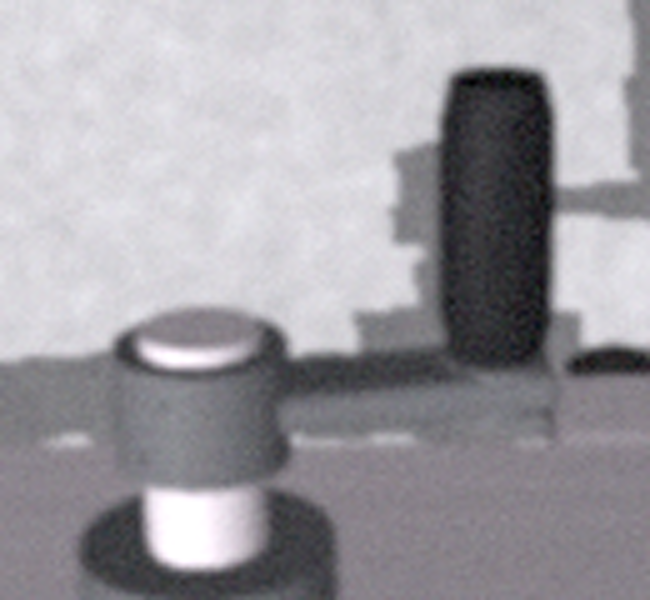

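The grip is at crank angle ≈4.49: press y 53, z 98. The hub protrudes to press x -174, so to clear it at the bottom of the turn I'll hold the grip near its free end and low in the fingers. Descending to it now.

```bash
python3 -m pendant '[[[-1,0.0165,0.011,-0.05,0],[-1,0.0165,0.011,-0.1,0],[-1,0.0165,0.011,-0.15,0],[-1,0.0165,0.011,-0.19,0],[-1,0.0165,0.011,-0.21,0],[-1,0.0165,0.011,-0.221,0],[-1,0.0165,0.011,-0.221,0],[1,0.0165,0.011,-0.221,0],[1,0.0165,0.011,-0.221,0],[1,0.0165,0.011,-0.221,0],[1,0.0165,0.011,-0.221,0],[1,0.0165,0.011,-0.221,0],[1,0.0165,0.011,-0.221,0],[1,0.0165,0.011,-0.221,0]]]' 60
python3 - <<'E'
from h import *
p,d,pose=cap('wrist','w13'); print(pose,monitor.sense()['force'],monitor.sense()['grip_width'])
E
```

```text
time_s: 15.4
eef_pos: [455.5, 60.1, 89.1]
ee_rot: [0.0, 0.735, 0.678, 0.0]
force: [-0.5, 2.4, 5.2]
grip_width: 0.224
(array([455.45681638,  60.08392563,  89.12722476]), array([1.75850857e-04, 7.35069410e-01, 6.77991762e-01, 3.20930528e-04])) [-0.6641386   3.16502207  4.79889936] 0.2229528871923689
```

View pics/w13.png

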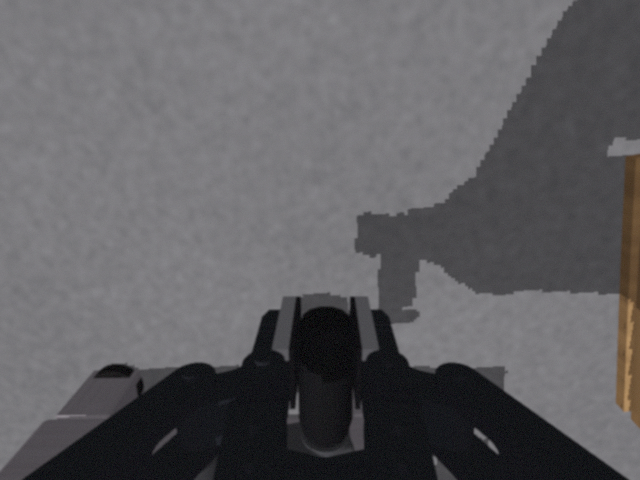

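Width reads 19 mm rather than 22, so the tips may be slightly above the grip's equator. I'll re-seat 4 mm lower and compare.

```bash
python3 -m pendant '[[[0.3,0,0,0,0],[0.3,0,0,-0.002,0],[0.3,0,0,-0.004,0],[0.3,0,0,-0.004,0],[1,0,0,-0.004,0],[1,0,0,-0.004,0],[1,0,0,-0.004,0],[1,0,0,-0.004,0]]]' 60
```

```text
time_s: 16.25
eef_pos: [455.1, 60.1, 84.8]
ee_rot: [-0.0, 0.735, 0.678, -0.0]
force: [-0.2, 2.1, 0.9]
grip_width: 0.219
```

The width is the same and the vertical force is lower, so the grip is sound. I'll move 3 mm further towards the free end for hub clearance, then re-grip.

```bash
python3 -m pendant '[[[0.3,0,0,0,0],[0.3,-0.003,0,0.001,0],[0.3,-0.003,0,0.002,0],[0.3,-0.003,0,0.002,0],[1,-0.003,0,0.002,0],[1,-0.003,0,0.002,0],[1,-0.003,0,0.002,0],[1,-0.003,0,0.002,0]]]' 60
python3 - <<'E'
import numpy as np
# rows for winding: relative shifts from a0
a0=4.49; t=np.radians(-4.75)
def rel(a,a0=a0):
    y=-55*(np.sin(a)-np.sin(a0)); z=55*(np.cos(a)-np.cos(a0)); x=8*(a-a0)/6.2832
    return x*np.cos(t)-y*np.sin(t), x*np.sin(t)+y*np.cos(t), z
for k in range(0,19):
    a=a0+np.radians(20*k) 
    print(k, 'deg %.0f'%np.degrees(a), '[1,%.4f,%.4f,%.4f,0],'%tuple(np.array(rel(a))/1000))
E
```

```text
time_s: 17.05
eef_pos: [452.3, 60.2, 86.9]
ee_rot: [-0.0, 0.735, 0.678, 0.0]
force: [-0.2, 5.0, 3.4]
grip_width: 0.218
0 deg 257 [1,0.0000,-0.0000,0.0000,0],
1 deg 277 [1,0.0005,0.0009,0.0191,0],
2 deg 297 [1,0.0005,-0.0048,0.0373,0],
3 deg 317 [1,-0.0000,-0.0164,0.0525,0],
4 deg 337 [1,-0.0009,-0.0324,0.0629,0],
5 deg 357 [1,-0.0020,-0.0510,0.0671,0],
6 deg 377 [1,-0.0031,-0.0699,0.0647,0],
7 deg 397 [1,-0.0041,-0.0869,0.0559,0],
8 deg 417 [1,-0.0047,-0.0999,0.0419,0],
9 deg 437 [1,-0.0049,-0.1073,0.0243,0],
10 deg 457 [1,-0.0045,-0.1082,0.0052,0],
11 deg 477 [1,-0.0036,-0.1026,-0.0131,0],
12 deg 497 [1,-0.0022,-0.0911,-0.0283,0],
13 deg 517 [1,-0.0004,-0.0751,-0.0386,0],
14 deg 537 [1,0.0015,-0.0566,-0.0428,0],
15 deg 557 [1,0.0036,-0.0378,-0.0404,0],
16 deg 577 [1,0.0054,-0.0209,-0.0316,0],
17 deg 597 [1,0.0069,-0.0080,-0.0176,0],
18 deg 617 [1,0.0080,-0.0007,-0.0000,0],
```

Winding the first part over the top to 457°.

```bash
python3 -m pendant '[[[1,0.0005,0.001,0.019,0],[1,0.0005,-0.005,0.037,0],[1,0,-0.0165,0.0525,0],[1,-0.001,-0.0325,0.063,0],[1,-0.002,-0.051,0.067,0],[1,-0.003,-0.07,0.0645,0],[1,-0.004,-0.087,0.056,0],[1,-0.0045,-0.1,0.042,0],[1,-0.005,-0.1075,0.0245,0],[1,-0.0045,-0.108,0.005,0],[1,-0.0045,-0.108,0.005,0]]]' 60
python3 - <<'E'
from h import *
p,d,pose=cap('wrist','w14'); print(pose,monitor.sense()['force'],monitor.sense()['wrist_torque'])
p,d,pose=cap('top','t14');cv2.imwrite('pics/t14c.png',cv2.resize(cv2.convertScaleAbs(p[70:290,210:380,::-1],alpha=1.5),None,fx=2.7,fy=2.7))
E
```

```text
time_s: 18.15
eef_pos: [448.0, -47.5, 90.3]
ee_rot: [-0.001, 0.735, 0.678, 0.001]
force: [6.7, 6.2, -5.8]
grip_width: 0.218
(array([447.98732028, -47.48719158,  90.26522864]), array([-6.49782851e-04,  7.35434929e-01,  6.77594617e-01,  7.60113486e-04])) [ 6.60499094  6.32826272 -6.69227778] [ 0.98922837 -0.92365125  0.11066046]
```

View pics/w14.png

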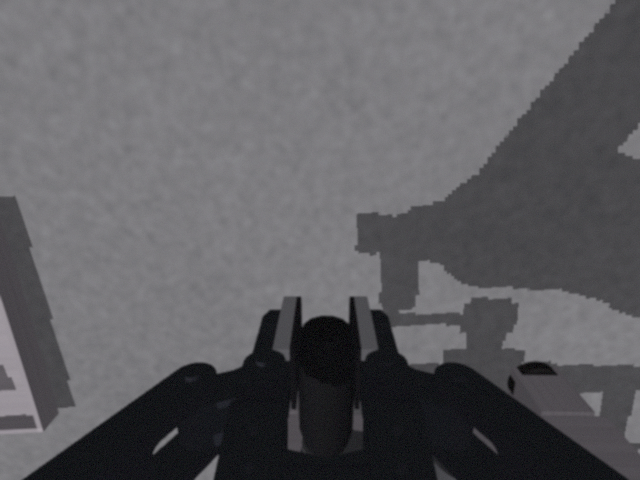

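View pics/t14c.png

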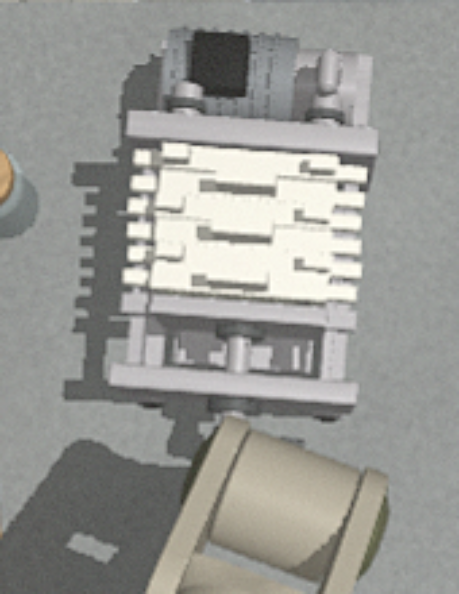

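The crank follows cleanly (forces about 6 N). On towards the bottom, in steps and watching the force.

```bash
python3 -m pendant '[[[1,0.001,0.0055,-0.018,0],[1,0.0025,0.017,-0.0335,0],[1,0.0035,0.025,-0.039,0],[1,0.004,0.033,-0.0435,0]]]' 60
python3 - <<'E'
from h import *
p,d,pose=cap('scene','s15'); cv2.imwrite('pics/s15c.png',cv2.resize(p[130:260,290:430,::-1],None,fx=4,fy=4,interpolation=cv2.INTER_CUBIC)); print(monitor.sense()['force'],pose[0])
E
```

```text
time_s: 18.65
eef_pos: [452.2, -15.2, 48.6]
ee_rot: [0.001, 0.735, 0.678, -0.0]
force: [-2.7, -1.1, 13.7]
grip_width: 0.215
[-2.01567521  1.9526704  11.23062824] [452.19369488 -15.20398258  48.62395494]
```

View pics/s15c.png

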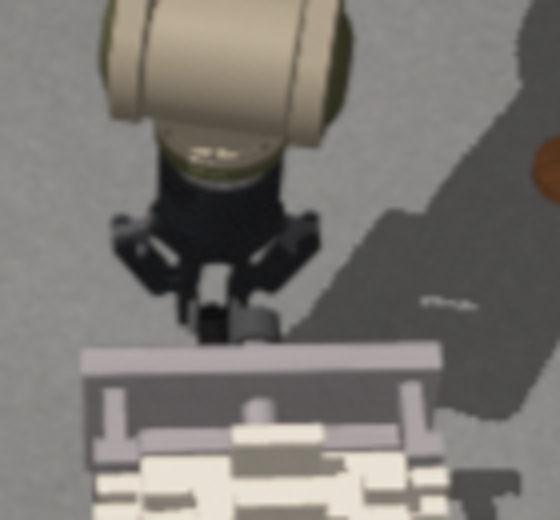

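```bash
python3 -m pendant '[[[1,0.001,0.009,-0.0035,0],[1,0.002,0.0185,-0.004,0],[1,0.003,0.028,-0.004,0]]]' 60; python3 -m pendant '[[[1,0.001,0.009,0.0025,0],[1,0.002,0.018,0.006,0],[1,0.003,0.026,0.0105,0]]]' 60
```

```text
time_s: 19.0
eef_pos: [455.0, 12.1, 44.6]
ee_rot: [0.001, 0.735, 0.678, -0.001]
force: [-1.9, -7.3, 8.3]
grip_width: 0.218
time_s: 19.3
eef_pos: [457.7, 38.1, 54.6]
ee_rot: [0.001, 0.735, 0.678, -0.001]
force: [-0.8, -9.1, -0.5]
grip_width: 0.219
```

The bottom passes without touching the hub. Computing the next turn from 577°.

```bash
python3 - <<'E'
import numpy as np
a0=np.radians(577.3); t=np.radians(-4.75)
for k in range(1,24):
    a=a0+np.radians(20*k); y=-55*(np.sin(a)-np.sin(a0)); z=55*(np.cos(a)-np.cos(a0)); x=8*(a-a0)/6.2832
    print('%.0f'%np.degrees(a), '[1,%.4f,%.4f,%.4f,0],'%tuple(np.array((x*np.cos(t)-y*np.sin(t), x*np.sin(t)+y*np.cos(t), z))/1000))
E
```

```text
597 [1,0.0015,0.0129,0.0140,0],
617 [1,0.0026,0.0202,0.0317,0],
637 [1,0.0031,0.0210,0.0507,0],
657 [1,0.0031,0.0153,0.0690,0],
677 [1,0.0025,0.0038,0.0842,0],
697 [1,0.0017,-0.0123,0.0945,0],
717 [1,0.0006,-0.0309,0.0987,0],
737 [1,-0.0006,-0.0498,0.0963,0],
757 [1,-0.0015,-0.0668,0.0875,0],
777 [1,-0.0022,-0.0797,0.0735,0],
797 [1,-0.0023,-0.0871,0.0558,0],
817 [1,-0.0020,-0.0880,0.0368,0],
837 [1,-0.0010,-0.0824,0.0185,0],
857 [1,0.0004,-0.0709,0.0033,0],
877 [1,0.0021,-0.0549,-0.0070,0],
897 [1,0.0041,-0.0364,-0.0112,0],
917 [1,0.0061,-0.0175,-0.0088,0],
937 [1,0.0080,-0.0007,0.0000,0],
957 [1,0.0095,0.0122,0.0140,0],
977 [1,0.0105,0.0195,0.0317,0],
997 [1,0.0111,0.0204,0.0507,0],
1017 [1,0.0110,0.0147,0.0690,0],
1037 [1,0.0105,0.0031,0.0842,0],
```

```bash
python3 -m pendant '[[[1,0.0015,0.013,0.014,0],[1,0.0025,0.02,0.0315,0],[1,0.003,0.021,0.0505,0],[1,0.003,0.0155,0.069,0],[1,0.0025,0.004,0.084,0],[1,0.0015,-0.0125,0.0945,0],[1,0.0005,-0.031,0.0985,0],[1,-0.0005,-0.05,0.0965,0],[1,-0.0015,-0.067,0.0875,0],[1,-0.002,-0.08,0.0735,0],[1,-0.0025,-0.087,0.056,0],[1,-0.002,-0.088,0.037,0],[1,-0.001,-0.0825,0.0185,0],[1,0.0005,-0.071,0.0035,0],[1,0.001,-0.063,-0.002,0],[1,0.001,-0.063,-0.002,0]]]' 60
python3 - <<'E'
from h import *
print(monitor.sense()['force'])
p,d,pose=cap('top','t16');cv2.imwrite('pics/t16c.png',cv2.resize(cv2.convertScaleAbs(p[70:290,210:380,::-1],alpha=1.5),None,fx=2.7,fy=2.7))
cap('wrist','w16')
E
```

```text
time_s: 20.9
eef_pos: [459.2, -23.2, 52.8]
ee_rot: [0.0, 0.735, 0.678, 0.0]
force: [3.0, 9.4, 2.3]
grip_width: 0.21
[3.02221031 9.38311235 2.29003141]
```

View pics/t16c.png

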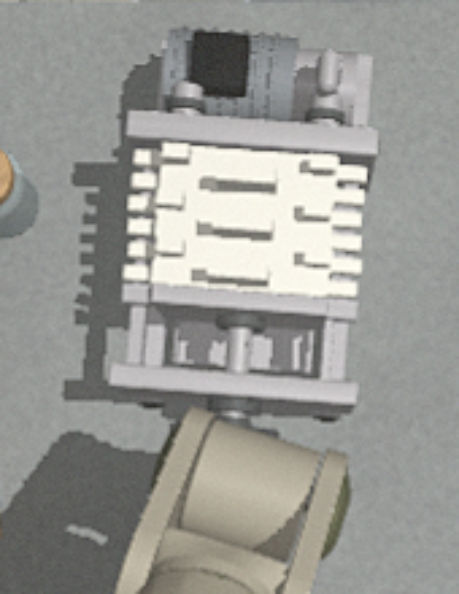

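View pics/w16.png

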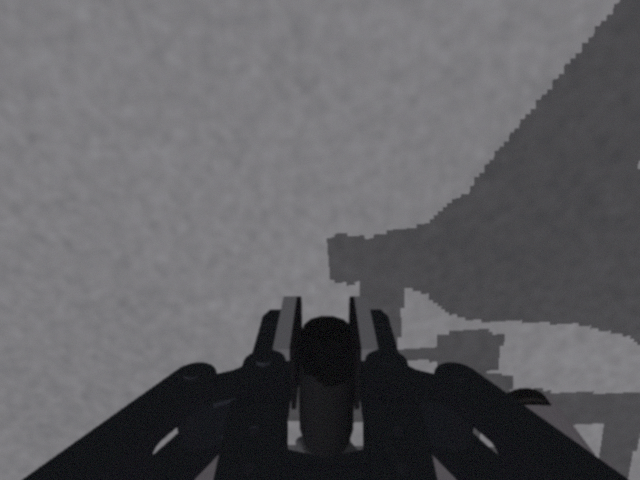

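The row is nearly closed at about 867°. I'll continue through contact (~900°) to about 1022°, roughly a third of a turn past.

```bash
python3 -m pendant '[[[1,0.001,0.008,-0.005,0],[1,0.002,0.017,-0.008,0],[1,0.003,0.0265,-0.009,0],[1,0.004,0.036,-0.009,0],[1,0.005,0.0455,-0.007,0],[1,0.006,0.0545,-0.003,0],[1,0.007,0.0625,0.002,0]]]' 60
python3 -m pendant '[[[1,0.001,0.007,0.0065,0],[1,0.0015,0.0125,0.014,0],[1,0.002,0.017,0.0225,0],[1,0.0025,0.02,0.0315,0],[1,0.003,0.0215,0.041,0],[1,0.003,0.021,0.0505,0],[1,0.003,0.019,0.06,0],[1,0.003,0.0155,0.069,0],[1,0.003,0.014,0.071,0],[1,0.003,0.014,0.071,0]]]' 60
python3 - <<'E'
from h import *
print(monitor.sense()['force'],monitor.sense()['eef_pos'])
p,d,pose=cap('wrist','w17')
E
```

```text
time_s: 21.7
eef_pos: [465.7, 37.5, 54.6]
ee_rot: [0.001, 0.735, 0.678, -0.001]
force: [-0.5, -8.1, -2.5]
grip_width: 0.218
time_s: 22.7
eef_pos: [468.6, 53.2, 126.7]
ee_rot: [-0.0, 0.735, 0.678, 0.001]
force: [0.2, 7.0, -0.6]
grip_width: 0.22
[ 0.15802589  6.99132393 -0.63491187] [468.61674288  53.17515937 126.72250178]
```

View pics/w17.png

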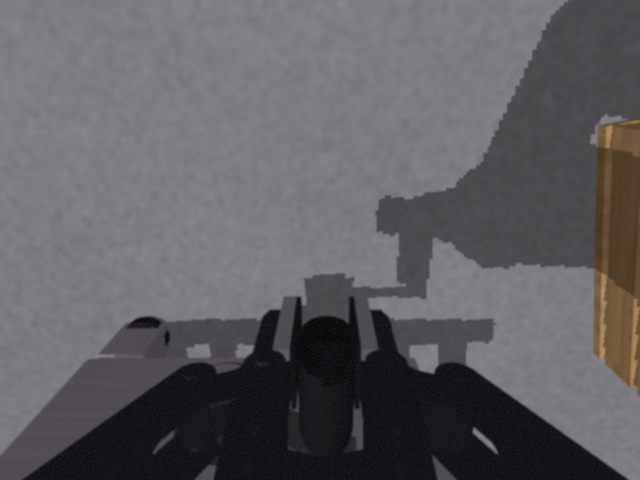

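The measured grip gives a≈1020° (17.8 rad, about ⅓ turn past nominal contact). I'll release and rise, then check.

```bash
python3 -m pendant '[[[-0.2,0,0,0,0],[-0.2,0,0,0,0],[-0.2,0,0,0,0],[-0.2,0,0,0.03,0],[-0.2,0,0,0.08,0],[-0.2,0,0,0.13,0],[-0.2,0,0,0.18,0],[-1,0.03,-0.04,0.23,0],[-1,0.08,-0.04,0.26,0],[-1,0.1,-0.04,0.26,0],[-1,0.1,-0.04,0.26,0],[-1,0.1,-0.04,0.26,0]]]'
python3 - <<'E'
from h import *
print(monitor.sense()['force'],monitor.sense()['eef_pos'])
cap('wrist','w18'); p,d,pose=cap('scene','s18'); cv2.imwrite('pics/s18c.png',cv2.resize(p[130:390,240:480,::-1],None,fx=2.3,fy=2.3))
p,d,pose=cap('top','t18')
E
```

```text
time_s: 23.95
eef_pos: [568.9, 12.2, 385.0]
ee_rot: [-0.001, 0.735, 0.678, -0.001]
force: [0.6, -0.2, 0.2]
grip_width: 1.0
[ 0.58783262 -0.17387302  0.20995114] [568.85417548  12.19153569 384.95528914]
```

View pics/w18.png

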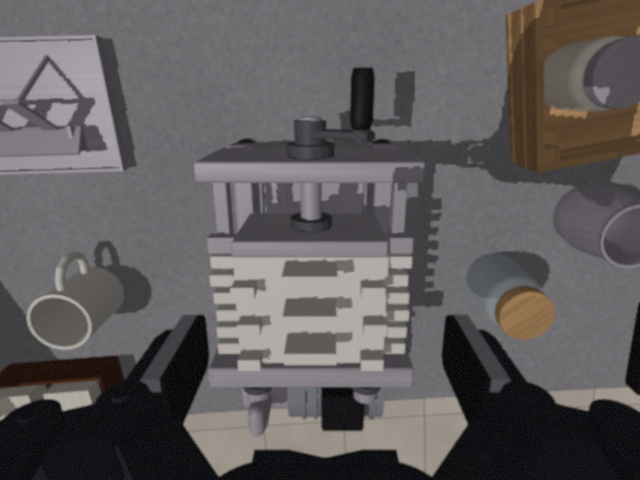

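View pics/s18c.png

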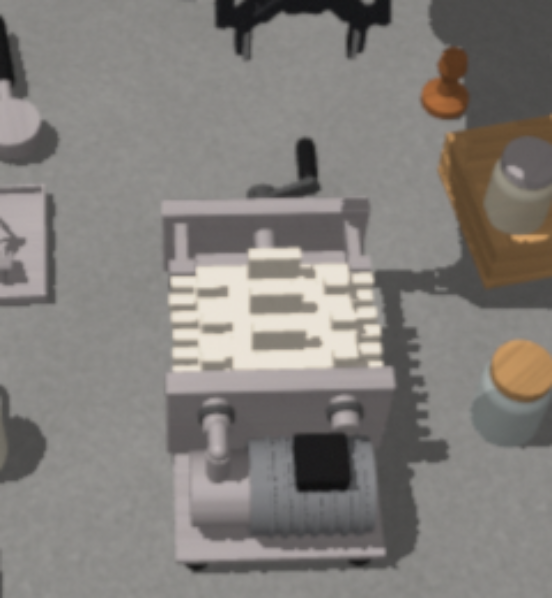

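View pics/t18.png

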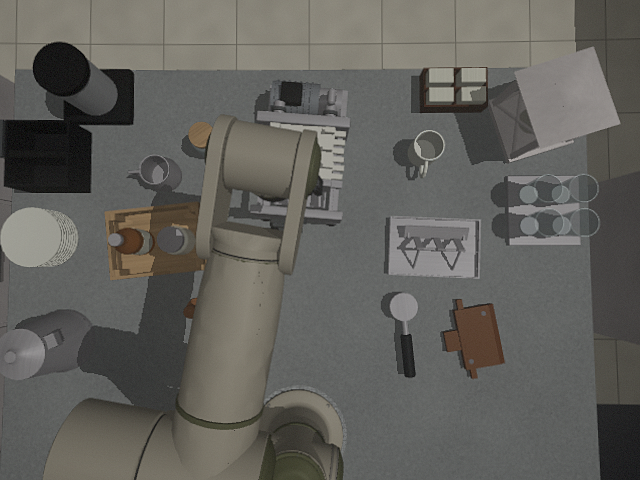

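The row is closed, with nothing disturbed. A last numeric check of the crank angle, moving head and plate heights.

```bash
python3 - <<'E'
from h import *
z=np.load('pics/w18.npz'); p=z['p'];d=z['d'];pose=(z['pos'],z['q']); W=cloud('wrist',d,pose)
O=np.array([663.4,-10.7]); t=np.radians(-4.75); R=np.array([[np.cos(t),-np.sin(t)],[np.sin(t),np.cos(t)]])
m=(p.max(2)<45).astype(np.uint8); m[:60]=0;m[128:]=0;m[:,:345]=0;m[:,380:]=0
q=W[m>0]; q=q[q[:,2]>90]; zt=np.percentile(q[:,2],90); print('grip ztop',zt)
cs=[np.where(m[r])[0] for r in range(80,120,5)]
e=np.array([ray('wrist',[((c[0]+c[-1])/2,r)],[zt-11],pose)[0,:2] for c,r in zip(cs,range(80,120,5))]); y=np.median(((e-O)@R)[:,1]); print('grip y',y,'z',zt-11,'a deg',np.degrees(np.arctan2(-y,zt-11-110))+1080)
g=p.astype(float).mean(2)
P=np.c_[(W[...,:2].reshape(-1,2)-O)@R,W[...,2].ravel()].reshape(480,640,3)
# plates top heights by press x bins, away from tabs
M=(g>150)&(abs(P[...,1])<45)&(abs(P[...,1])>30)&(P[...,2]>150)&(P[...,2]<170)
for k in range(6):
    x0=90-20*k; s=M&(P[...,0]<x0-3)&(P[...,0]>x0-17); print('plate pos',k+1,s.sum(),np.median(P[s][:,2]).round(1))
col=g[225:380,262]; print('head/plate5 edge px', 225+np.argmax(np.gradient(col)[:50]))
r=225+np.argmax(np.gradient(col)[:50]); print('pad face press x',((ray('wrist',[(262,r)],[160],pose)[0,:2]-O)@R)[0])
E
```

```text
grip ztop 148.40093294429747
grip y 47.66655775040851 z 137.40093294429747 a deg 1019.8922728742468
plate pos 1 317 160.2
plate pos 2 219 160.3
plate pos 3 311 160.3
plate pos 4 252 160.5
plate pos 5 385 160.4
plate pos 6 258 160.4
head/plate5 edge px 241
pad face press x -45.524085735843066
```

```bash
python3 - <<'E'
from rig import order
print(order.finish_job())
E
```

```text
the job is handed in; nothing more can be done
None
```

The spare plate now hangs by its lugs between plate3 and plate4. The crank is wound to about 17.8 rad, roughly a third of a turn past nominal contact, and I handed the job in at about 24 s.

- **Hanging the plate:** I took it by its tab from the drainer and lifted it along its lean. Its bevelled edge wedged the neighbours apart on the way down. Once it rested on the rails I let go, opening the fingers only a little to keep clear of the tabs on plates 2 and 5.
- **Closing the row:** I wound the crank about 2.1 turns clockwise, holding its grip near the free end so the gripper would clear the hub. Forces on the tool stayed under about 15 N at every reading. I then released it and moved clear.

**Last checks:**
- All six plate tops measured z 160.2–160.5, against 160 for a hung plate.
- Tool position and camera both put the crank at about 1020°, which works out to roughly 130 N on the row. I inferred that force from the angle and did not measure it directly.
- My pictures show no other items moved, though I did not measure them.
- **One check was inconclusive:** the last reading, -45.5 mm, was of the moving head's crank-side edge, not the face that meets the plates. Allowing for the head's 16 mm thickness puts that face near -29.5, against -27.3 expected. My camera reading is only good to about 2 mm, so it neither confirms nor rules out the clamping force.

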